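# Clamp a liner cup in a pinned bonding jig

## Task

Bond the black cup into the blue one: nest the black cup into the blue cup that stands in the open jig, swing the jig's lid over onto them, then take the red-headed pin from its wooden stand and push it down through the hole in the lid's yellow tab into the hole in the post below. The cups sit on a spring, so finish while still holding the pin with the fingers and pushing its head down firmly, with the pin fully home and the lid pressed fully shut; do not let go. Leave the white cup and everything else on the bench where it is.

Things in the scene. Friction and masses are not known exactly. Their poses are not given: they have to be found in the camera images.
- jig: Aluminium jig fixed to the bench; base 110 (x) x 220 (y) x 12 mm. Origin at bench level below the blue cup's axis, z up. Two hinge posts at y +95, x +-36; dark steel pin post (40 x 40, top at 105) at y -75. Nothing stands on the cup's +x and -x sides. An orange sprung pad (top at 24) carries the blue cup; it yields downward up to 12 mm, from 3 N, plus 2 N per mm.
- jig_seat (a point): Point on the jig at the middle of the pad, at height 24 mm, where the foot of the blue cup stands while the pad is not pressed. Axes as the jig's.
- jig_hole (a point): Centre of the mouth of the hole in the top of the pin post (height 105 mm; jig frame x 0, y -75). Axes as the jig's, z up. Hole diameter 13 mm, 40 deep, vertical.
- lid (a joint): Angle of the jig's lid, rad: 0 fully shut (level), 1.57 upright, 2.2 at most (leaning outward). Stiff hinge: the lid stays where left and takes about 3 N at its free end to swing. Left alone after closing on the nested cups it stays some 0.03 to 0.1 open, held up by the spring pad; pressing it to 0 takes up to about 10 N at the tab.
- lid_hinge (a point): Middle of the lid's hinge axis (jig frame x 0, y +90, height 105 mm; axis along jig x). Shut, the lid extends from here to jig -y, underside level with the axis: white plate 90 wide, 10 thick, to 130 mm from the axis (and 21 behind it), then a yellow tab 40 wide, 10 thick, to 187. A black dome, radius 34, under the lid 90 from the axis enters the upper cup's mouth.
- lid_hole (a point): Centre of the hole in the lid's yellow tab, at its outer (upper when shut) face, 165 mm from the hinge axis. Hole diameter 15 mm, through the 10 mm tab. With the lid shut it lies straight above the post's hole, at height 115 mm.
- blue_cup: Tapered cup, blue plastic, 50 mm tall. Outer diameter 36 at the foot, 49 at height 32; above that a straight collar, outer diameter 60, 18 high, mouth 54 inside. All three cups are alike: one in another rests collar on rim, foot 18 above the other's foot, about 1 mm loose. About 60 g. Origin at the foot's centre, z up. It stands in the jig on the sprung pad, in a low ring 4 mm high.
- black_cup: Tapered cup, black plastic, 50 mm tall. Outer diameter 36 at the foot, 49 at height 32; above that a straight collar, outer diameter 60, 18 high, mouth 54 inside. All three cups are alike: one in another rests collar on rim, foot 18 above the other's foot, about 1 mm loose. About 60 g. Origin at the foot's centre, z up. It stands loose on the bench; grip it from above across the collar.
- white_cup: Tapered cup, white plastic, 50 mm tall. Outer diameter 36 at the foot, 49 at height 32; above that a straight collar, outer diameter 60, 18 high, mouth 54 inside. All three cups are alike: one in another rests collar on rim, foot 18 above the other's foot, about 1 mm loose. About 60 g. Origin at the foot's centre, z up. A bystander on the bench, to be left alone.
- pin_stand: Wooden block 60 x 60 x 40 mm fixed on the bench, with an upright hole of diameter 13 mm through its middle that holds the pin. Origin at the centre of its underside.
- pin: Locating pin upright in the wooden stand, tip 4 mm above the bench. Steel shank diameter 10 mm, 36 long, tapered tip; steel shoulder diameter 22, 36 to 40 above the tip; red round knob diameter 20, 40 to 66 above the tip. Origin at the shank's tip, z up. 50 g. Fully home in the jig the shoulder rests on the lid's tab and the tip is 26 mm down in the post's hole.
- tape_roll: Bystander: yellow tape roll lying flat, diameter 90, 24 high. Origin at the centre of its underside.
- screwdriver: Bystander: screwdriver lying on the bench.
- glue_bottle: Bystander: small standing bottle, diameter 44, 110 tall. Origin at the centre of its foot.
- housing: Bystander: open black plastic housing 100 x 140 x 60. Origin at the centre of its underside.
- parts_bin: Bystander: blue open bin 140 x 110 x 60. Origin at the centre of its underside.
Mind the look-alikes: they are no part of the job. Leave any pink look-alike of the blue_cup alone.

How it is judged (in metres and radians):
On the way, in this order (a step that is already met when the one before it is completed fails the run):
1. the black cup is nested in the blue cup in the jig (horizontal distance between black_cup and blue_cup below 0.005 m and z of black_cup in the frame of blue_cup between 0.014 and 0.022 m and angle between black_cup's own z axis and vertical below 0.12 rad and horizontal distance between blue_cup and jig_seat below 0.008 m), for 0.2 s.
2. the lid is swung over onto the nested cups (all of step 1 and value of joint lid below 0.2 rad), for 0.2 s.
3. the pin is through the lid's tab and in the post's hole (value of joint lid below 0.2 rad and z of pin in the frame of jig_hole below -0.015 m and horizontal distance between pin and jig_hole below 0.004 m), for 0.1 s.
At the end, for the whole second after the job is handed in: Black cup nested in blue (axes within 5 mm, foot 14-22 mm above, tilt < 0.12 rad), blue cup within 8 mm of the seat; pin tip > 22 mm down the post's hole, within 4 mm of its axis; lid < 0.02 rad; fingers on the pin (> 2 N) and pin on the jig (> 3 N) through the last second (all of step 1 and value of joint lid below 0.02 rad and z of pin in the frame of jig_hole below -0.022 m and horizontal distance between pin and jig_hole below 0.004 m and contact force between pin and jig above 3 N and contact force between the fingers and pin above 2 N); the arm keeps its last pose, push and grip.
It fails at once if something else on the bench is moved more than 25 mm (distance of any of white_cup, tape_roll, screwdriver, glue_bottle, housing, parts_bin from where it was at the start of the episode above 0.025 m).
It also fails if it takes over 72 s, if anything falls off the work surface, if the arm or the gripper's body presses on something with over 40 N, if the wrist force passes 120 N, or if a joint passes its speed limit or range.

## Robot

A 7-joint arm with a two-finger parallel gripper is mounted at the origin on the work surface. World frame = base frame: x ahead of the robot, y to its left, z up, the work surface at z = 0. Lengths are in m, angles in degrees, forces in N, time in s.
With the tool pointing down it reaches from about 0.425 to 0.925 m from the base axis. Payload 6.8 kg.
Tool frame: the origin (TCP) lies between the finger pads; the fingertips stand 14 mm ahead of it and the grasp point (between the pads) lies 5 mm behind it; z points along the fingers, y is the direction in which the jaws open and shut (so a half turn about z gives the same grasp; the last joint's range is limited). The gripper opens to 88 mm and grips with 3 to 60 N. Pads are 20 mm wide; open, the fingers measure 115 mm over their backs; the gripper's body (75 mm by 178 mm) begins 61 mm behind the grasp point.
Start: joints at [64.91, 27.33, 1.283, 89.118, -0.659, 63.558, -4.761], TCP at [0.219, -0.639, 0.237] pointing down, gripper open.
Joint ranges: [-169.35, 169.35], [-19.33, 120.38], [-80.79, 83.38], [13.8, 139.57], [-78.32, 258.32], [9.67, 109.79], [-169.56, 169.56]. Speed limits (degrees/s): [136.94, 136.94, 180, 180, 180, 180, 180].

## Interface

Orientations are given as [roll, pitch, yaw] about the fixed x, y, z axes, in that order (R = Rz(yaw) Ry(pitch) Rx(roll)).
In Python, from workcell import ctrl, viewer gives the robot as it stands.
- The arm moves only by the tool send_rows, never from a script. Its argument "increments" is a list of rows, each an object of numbers: "x", "y", "z": the shift along the tool's x, y, z in m; "twist": the turn about the tool's z in rad. In form: [{"x": .., "y": .., "z": .., "twist": ..}, ...]. A call has 1 to 8 rows; each row shifts and turns the commanded pose from where the row before left it, along the tool's axes as they then stand; what a row does not reach is not made up. A row lasts 1/12 s, in which the tool goes at most 41.7 mm and 7.16 degrees, less where a joint would pass 70% of its speed; a pose out of reach is approached as far as the arm can. A call with a gripper value outside its range is refused whole. "fingers" is the finger opening in m, from 0 to 0.0878, set as the call begins (left out, the last holds). The fingers move at their own pace and stop on an object; "force" is the grip in N (left out, the last holds). Time passes only in rows, so rows that do not move let the fingers close. It gives the time, the measured TCP pose, the force and the opening at its end, in the units of the state.
- ctrl.sense(): the state, without advancing time (a new reading comes with each control period).
- viewer.grab_frame(name): name is "side" or "top"; returns a dict with "color" (420x560x3 uint8, blue, green, red), "intrinsics" (3x3 intrinsics, pixels), "camera_from_world" (4x4, takes a point from world to camera coordinates). Camera axes: x right, y up, looking along -z (the intrinsics and any distortion apply to the point x, -y, -z); pixel columns grow to the right and rows downward; lengths in m; the calibration is good to about 2 mm. A picture is of the moment at which its call begins. There is no depth.
- ctrl.hand_in(): hands the job in, once; it reports no verdict.
The state is a dict: "time_s": time; "joints": joint angles; "dq": joint speeds; "joint_efforts": joint torques, N m; "tcp_pos": TCP position; "eef_rot": TCP orientation; "contact_force": force on the tool from outside, world axes, zero at the start; "wrist_torque": the same for the moment, N m; "opening": opening from 0.0 (shut) to 1.0 (fully open).
Only numpy, scipy, OpenCV 4.12 (cv2) and the standard library are available. Lean on these libraries where they do the work, as an engineer would, in place of code of your own. Each camera call takes 0.05 s, during which the arm holds its last target.

## Working session

There is one attempt and no reset: what is moved stays moved. The work goes in short steps, Python scripts to look and compute and a tool call to move; the robot and the scene stay as the last step left them, time stands still between calls to the robot, and variables do not carry over. Pictures are saved under pics/ and viewed, and the job is handed in when it is done.

Besides the shell and the picture viewer there is one more tool, called after "Emit:" as name([rows], argument=value, ...), one row to a line, values as JSON. send_rows: Moves the arm, as the interface text tells. Its arguments: {"type":"object","properties":{"increments":{"type":"array","items":{"type":"object","properties":{"x":{"type":"number"},"y":{"type":"number"},"z":{"type":"number"},"twist":{"type":"number"}}}},"fingers":{"type":"number"},"force":{"type":"number"}},"required":["increments"]}

```bash
ls; mkdir -p pics; python3 - <<'E'
from workcell import ctrl, viewer
import cv2, numpy as np
print(ctrl.sense())
for n in ("side","top"):
    f=viewer.grab_frame(n); cv2.imwrite(f"pics/{n}0.png",f["color"]); np.savez(f"pics/{n}0.npz",**f)
    print(n,f["intrinsics"],f["camera_from_world"],f.keys())
E
```

```text
pics
{'time_s': 0.0, 'joints': array([64.90957225, 27.37236809,  1.27895492, 89.17625881, -0.65648084,
       63.55779763, -4.76135839]), 'dq': array([-0.0828182 ,  0.0568787 ,  0.03350706, -0.06837969, -0.08861416,
       -0.03329096, -0.02830293]), 'joint_efforts': array([ 6.16039706e-04, -5.82848454e+01,  1.53499424e+00, -2.72607172e+01,
       -5.42743842e-02,  1.69730169e-02,  1.81391179e-04]), 'tcp_pos': array([ 0.21841415, -0.63809431,  0.23573661]), 'eef_rot': array([-1.79901310e+02,  8.91773525e-03,  1.88999230e+01]), 'contact_force': array([ 0.85906089, -0.20002427, -0.48303339]), 'wrist_torque': array([-0.02480967,  0.00651213, -0.01071683]), 'opening': 0.999515995334423}
side [[470.47931252   0.         277.75369003]
 [  0.         470.47931252 211.14684285]
 [  0.           0.           1.        ]] [[-0.81779391 -0.57550853 -0.00174794  0.4921522 ]
 [ 0.31304423 -0.4473783   0.83776845 -0.27913463]
 [-0.48292488  0.68457475  0.54602287 -1.05497222]
 [ 0.          0.          0.          1.        ]] dict_keys(['color', 'intrinsics', 'camera_from_world'])
top [[474.97680821   0.         276.28098415]
 [  0.         474.97680821 197.00045791]
 [  0.           0.           1.        ]] [[-0.00551172 -0.99995238  0.00805356 -0.00249514]
 [ 0.99679907 -0.00485163  0.07980027 -0.59216937]
 [-0.07975739  0.00846762  0.99677834 -1.21650635]
 [ 0.          0.          0.          1.        ]] dict_keys(['color', 'intrinsics', 'camera_from_world'])
```

View pics/side0.png

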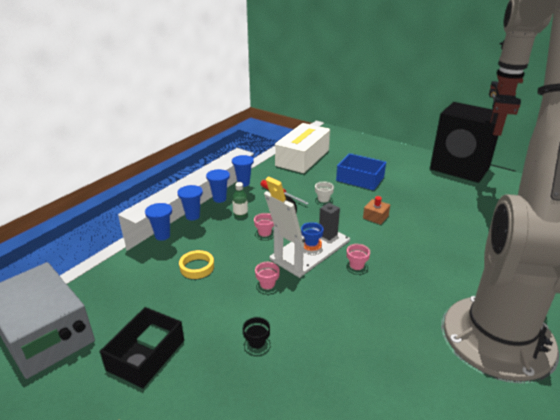

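View pics/top0.png

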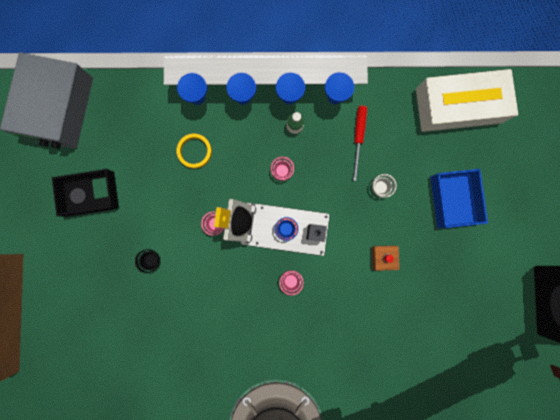

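The side view shows the jig at around (310,245), the black cup at (257,332) and the pin stand at (377,208). The top view shows the jig at (285,229), the black cup at (148,260), the pin at (389,259) and three pink look-alikes around the jig. Next I'll measure these.

```bash
cat > h.py <<'E'
import cv2, numpy as np
from workcell import ctrl, viewer
def grab(n,tag):
    f=viewer.grab_frame(n); cv2.imwrite(f"pics/{n}{tag}.png",f["color"]); np.savez(f"pics/{n}{tag}.npz",**f); return f
def load(n,tag): return dict(np.load(f"pics/{n}{tag}.npz"))
def proj(f,p):
    q=f["camera_from_world"][:3,:3]@np.asarray(p,float)+f["camera_from_world"][:3,3]
    v=f["intrinsics"]@np.array([q[0],-q[1],-q[2]]); return v[:2]/v[2]
def ray(f,uv):
    R=f["camera_from_world"][:3,:3];t=f["camera_from_world"][:3,3]
    d=np.linalg.inv(f["intrinsics"])@np.array([uv[0],uv[1],1.]); d=np.array([d[0],-d[1],-d[2]])
    d=R.T@d; return -R.T@t, d/np.linalg.norm(d)
def onz(f,uv,z):
    o,d=ray(f,uv); return o+d*(z-o[2])/d[2]
def tri(f1,u1,f2,u2):
    o1,d1=ray(f1,u1);o2,d2=ray(f2,u2)
    A=np.stack([d1,-d2],1); s=np.linalg.lstsq(A,o2-o1,rcond=None)[0]
    a=o1+d1*s[0];b=o2+d2*s[1]; return (a+b)/2,np.linalg.norm(a-b)
def crop(f,name,x0,y0,x1,y1,s):
    cv2.imwrite(f"pics/{name}.png",cv2.resize(f["color"][y0:y1,x0:x1],None,fx=s,fy=s,interpolation=cv2.INTER_CUBIC))
E
python3 - <<'E'
from h import *
t=load("top",0);s=load("side",0)
crop(t,"c_top",200,180,340,280,5); crop(s,"c_side",240,165,400,285,5)
a=t["color"][235:285,125:175];b=s["color"][310:360,235:285];c=t["color"][235:285,365:415];d=s["color"][190:230,355:395]
r=lambda x:cv2.resize(x,(380,290),interpolation=cv2.INTER_CUBIC)
cv2.imwrite("pics/c_misc.png",np.vstack([np.hstack([r(a),r(b)]),np.hstack([r(c),r(d)])]))
E
```

```text
(no output)
```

View pics/c_top.png

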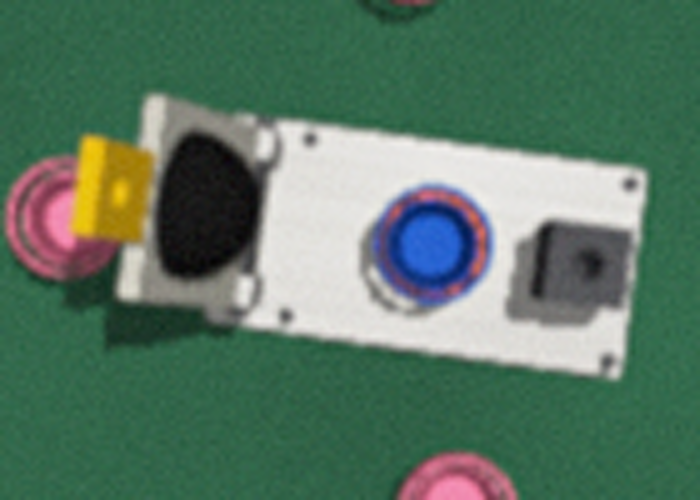

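View pics/c_side.png

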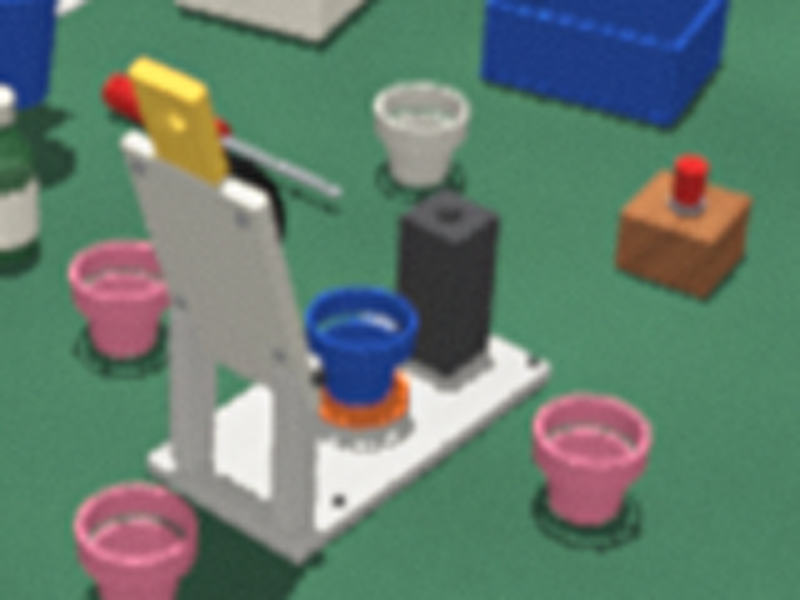

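View pics/c_misc.png

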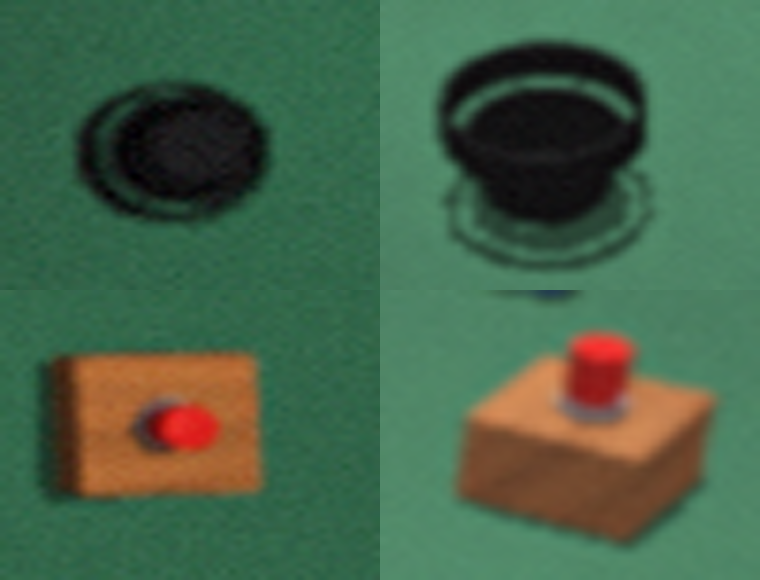

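```bash
cat > meas.py <<'E'
from h import *
t=load("top",0);s=load("side",0)
def big(f,k=4): return cv2.resize(f["color"],None,fx=k,fy=k,interpolation=cv2.INTER_CUBIC)
def up2px(p,k=4): return (np.asarray(p,float)+.5)/k-.5
def cont(mask,x0,y0,x1,y1,k=4):
    m=np.zeros_like(mask);m[y0*k:y1*k,x0*k:x1*k]=mask[y0*k:y1*k,x0*k:x1*k]
    cs=cv2.findContours(m,cv2.RETR_EXTERNAL,cv2.CHAIN_APPROX_NONE)[0]
    return max(cs,key=cv2.contourArea)[:,0,:]
T=big(t);S=big(s)
hsv=cv2.cvtColor(T,cv2.COLOR_BGR2HSV);hs=cv2.cvtColor(S,cv2.COLOR_BGR2HSV)
E
python3 - <<'E'
from meas import *
# base: non-green white
w=((hsv[...,1]<90)&(hsv[...,2]>130)).astype(np.uint8)*255
c=up2px(cont(w,245,195,335,260))
# world pts at z=.012
P=np.array([onz(t,p,.012)[:2] for p in c])
def fl(sel):
    vx,vy,x,y=cv2.fitLine(P[sel].astype(np.float32),cv2.DIST_HUBER,0,.001,.001).ravel();return vx,vy,x,y
u,v=c.T
# select by image positions
top=(u>262)&(u<322)&(v<(203.5+(u-258)*.15+3))
bot=(u>255)&(u<318)&(v>(245+(u-250)*.145-3))
rt=(u>322)&(v>218)&(v<252)
for n,sel in(("top",top),("bot",bot),("right",rt)):
    vx,vy,x,y=fl(sel);print(n,sel.sum(),np.degrees(np.arctan2(vy,vx)),x,y)
    if n=="top":A=(vx,vy,x,y)
    if n=="bot":B=(vx,vy,x,y)
    if n=="right":C=(vx,vy,x,y)
def inter(a,b):
    M=np.array([[a[0],-b[0]],[a[1],-b[1]]]);k=np.linalg.solve(M,[b[2]-a[2],b[3]-a[3]]);return np.array([a[2]+k[0]*a[0],a[3]+k[0]*a[1]])
p1=inter(A,C);p2=inter(B,C);print(p1,p2,np.linalg.norm(p1-p2))
m=(p1+p2)/2; dy=(p1-p2)/np.linalg.norm(p1-p2) # jig +x dir
ydir=np.array([-dy[1],dy[0]]);print("jig yaw from right edge",np.degrees(np.arctan2(dy[1],dy[0])),"origin",m+ydir*.110)
# cup rims
bl=((hsv[...,0]>100)&(hsv[...,0]<130)&(hsv[...,1]>120)&(hsv[...,2]>60)).astype(np.uint8)*255
e=cv2.fitEllipse(cont(bl,270,212,303,245));print("blue rim ell",up2px(e[0]),np.array(e[1])/4,onz(t,up2px(e[0]),.074))
bls=((hs[...,0]>100)&(hs[...,0]<130)&(hs[...,1]>120)&(hs[...,2]>40)).astype(np.uint8)*255
def black(T,thr=45):return (T.max(2)<thr).astype(np.uint8)*255
e=cv2.fitEllipse(cv2.convexHull(cont(black(T,60),132,245,166,278)));print("black top",up2px(e[0]),np.array(e[1])/4,onz(t,up2px(e[0]),.05))
# side, rim
c=cv2.convexHull(cont(black(S,50),238,312,276,352))[:,0];
c=c[c[:,1]<332*4];e=None
print("side black x-range",up2px(c[:,0].min()),up2px(c[:,0].max()),"top",up2px(c[:,1].min()))
red=(((hsv[...,0]<8)|(hsv[...,0]>172))&(hsv[...,1]>150)&(hsv[...,2]>120)).astype(np.uint8)*255
c=cont(red,375,245,405,275);e=cv2.fitEllipse(c);print("red",cv2.boundingRect(c),up2px(e[0]),np.array(e[1])/4, onz(t,up2px(e[0]),.06))
br=((hsv[...,0]>5)&(hsv[...,0]<20)&(hsv[...,1]>110)&(hsv[...,2]>90)|(red>0)).astype(np.uint8)*255
c=cont(br,365,240,410,280);r=cv2.minAreaRect(c);print("stand",up2px(r[0]),np.array(r[1])/4,r[2],onz(t,up2px(r[0]),.04))
ye=((hs[...,0]>18)&(hs[...,0]<32)&(hs[...,1]>130)).astype(np.uint8)*255
# check projections
E
```

```text
top 240 81.82816 0.5624135 -0.056266878
bot 252 81.83893 0.45318457 -0.03257286
right 136 -8.248304 0.49256358 -0.13702746
[ 0.5496284  -0.14529973] [ 0.43931192 -0.12930794] 0.11146954
jig yaw from right edge -8.248305 origin [ 0.5102511  -0.02844171]
blue rim ell [285.80514526 228.77453613] [17.18314362 17.98277855] [ 0.50857938 -0.02843601  0.074     ]
black top [147.17858887 260.86633301] [24.02393723 25.72605515] [0.42999735 0.32124452 0.05      ]
side black x-range 242.875 268.875 top 317.375
red (1542, 1018, 34, 33) [389.2522583  258.20266724] [7.91282177 8.42370129] [ 0.43355571 -0.28833677  0.06      ]
stand [386.36523438 257.58288574] [24.36092949 24.37687492] 87.56334686279297 [ 0.43417691 -0.2858725   0.04      ]
```

```bash
cat > ov.py <<'E'
from h import *
def overlay(f,pts,name,box,k):
    x0,y0,x1,y1=box
    im=cv2.resize(f["color"][y0:y1,x0:x1],None,fx=k,fy=k,interpolation=cv2.INTER_CUBIC)
    for poly,col in pts:
        q=np.array([proj(f,p) for p in poly]); q=((q-[x0,y0]+.5)*k-.5)
        cv2.polylines(im,[np.round(q*16).astype(np.int32)],True,col,1,cv2.LINE_AA,4)
    cv2.imwrite(f"pics/{name}.png",im)
def circ(c,z,r): a=np.linspace(0,2*np.pi,48,endpoint=False); return [(c[0]+r*np.cos(b),c[1]+r*np.sin(b),z) for b in a]
def jigpt(o,yaw):
    R=np.array([[np.cos(yaw),-np.sin(yaw)],[np.sin(yaw),np.cos(yaw)]])
    return lambda x,y,z:(*(np.array(o)+R@[x,y]),z)
E
python3 - <<'E'
from ov import *
t=load("top",0);s=load("side",0)
o=(.5098,-.0285);J=jigpt(o,np.radians(-8.2));G=(0,255,0);M=(255,0,255)
hc=J(0,-.075,0)[:2];bc=(.430,.321);pc=(.434,-.286)
L=[(circ(o,.074,.03),M),(circ(hc,.105,.0065),G),([J(*a,.105) for a in((-.02,-.095),(.02,-.095),(.02,-.055),(-.02,-.055))],M),([J(*a,.012) for a in((-.055,-.11),(.055,-.11),(.055,.11),(-.055,.11))],M)]
overlay(t,L,"o1",(200,180,340,280),5);overlay(s,L,"o2",(240,165,400,285),5)
L=[(circ(bc,.05,.03),M),(circ(bc,0,.018),G)]
L2=[(circ(pc,.07,.01),G),(circ(pc,.044,.011),M),([(pc[0]+a*.03,pc[1]+b*.03,.04) for a,b in((-1,-1),(1,-1),(1,1),(-1,1))],M)]
overlay(t,L,"q1",(125,235,175,285),7);overlay(s,L,"q2",(235,310,285,360),7)
overlay(t,L2,"q3",(365,235,415,285),7);overlay(s,L2,"q4",(355,185,405,235),7)
q=[cv2.imread(f"pics/q{i}.png") for i in(1,2,3,4)]
cv2.imwrite("pics/qq.png",cv2.resize(np.vstack([np.hstack(q[:2]),np.hstack(q[2:])]),(600,600)))
E
```

```text
(no output)
```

View pics/o1.png

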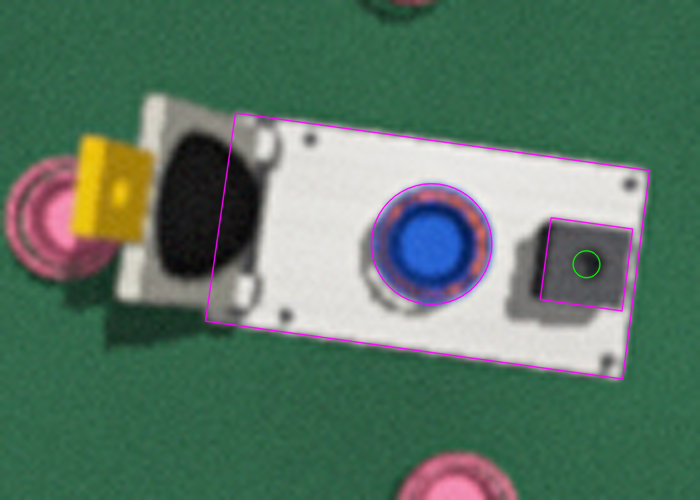

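View pics/o2.png

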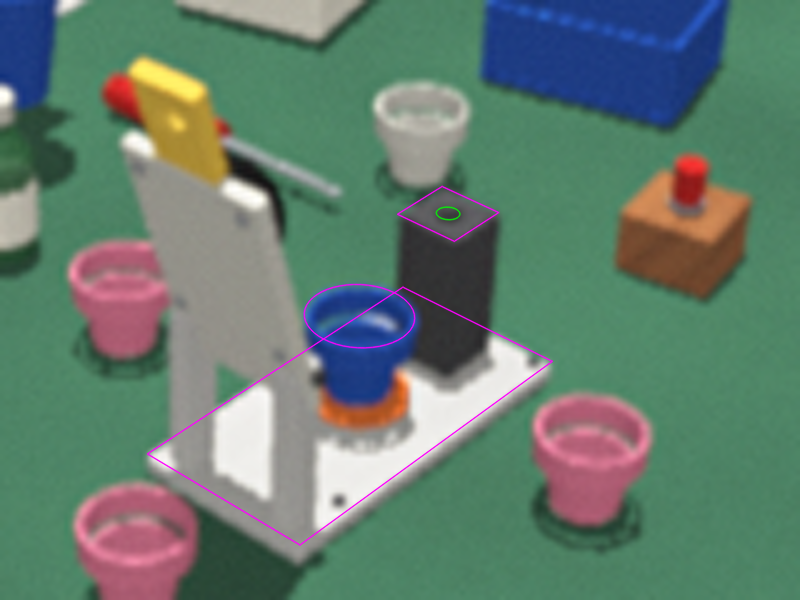

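View pics/qq.png

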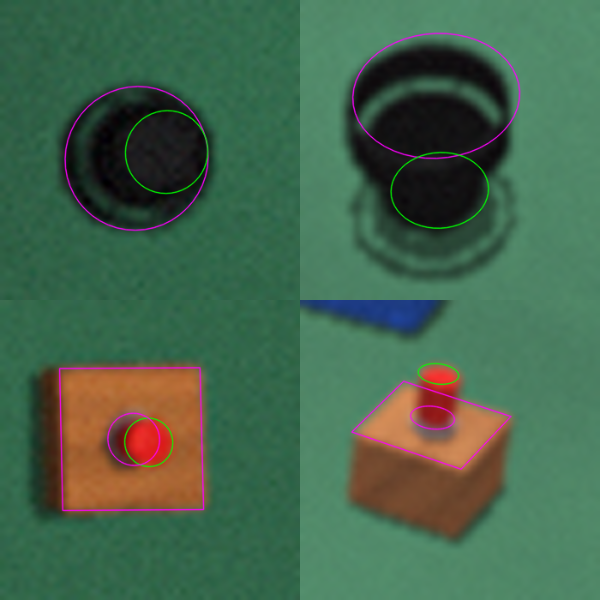

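The jig overlay fits both views (yaw about −8.2°, origin about (0.510, −0.0285)). The black cup is near (0.431, 0.3205) and the pin near (0.434, −0.287). I'll lift and turn the tool to yaw 81.8°, so that tool x = jig y and tool y = jig x.

Emit:
send_rows([
  {"z":-0.01,"twist":-0.122},
  {"z":-0.01,"twist":-0.122},
  {"z":-0.01,"twist":-0.122},
  {"z":-0.01,"twist":-0.122},
  {"z":-0.01,"twist":-0.122},
  {"z":-0.01,"twist":-0.122},
  {"z":-0.01,"twist":-0.122},
  {"z":-0.01,"twist":-0.122},
], fingers=0.0878, force=20)

```text
$.increments[0]: bad value
```

Emit:
send_rows([
  {"twist":-0.122},
  {},
])

```text
$.increments[0]: bad value
```

```bash
cat > d.py <<'E'
import sys,numpy as np
from workcell import ctrl
# usage: d.py x y z : tool-frame deltas to reach world target
o=np.array([.5098,-.0285]);a=np.radians(-8.2);ex=np.array([np.cos(a),np.sin(a)]);ey=np.array([-np.sin(a),np.cos(a)])
s=ctrl.sense();p=s["tcp_pos"];yaw=np.radians(s["eef_rot"][2])
tx=np.array([np.cos(yaw),np.sin(yaw)]);ty=np.array([np.sin(yaw),-np.cos(yaw)])
print("t %.2f"%s["time_s"],"tcp",p.round(4),"rpy",s["eef_rot"].round(2),"F",s["contact_force"].round(1),"M",s["wrist_torque"].round(2),"op mm",round(s["opening"]*87.8,1),"j",s["joints"].round(0))
print("in jig (x,y,z):",((p[:2]-o)@ex).round(4),((p[:2]-o)@ey).round(4),p[2].round(4))
if len(sys.argv)>3:
    if sys.argv[1]=="jig": x,y,z=map(float,sys.argv[2:5]);q=o+ex*x+ey*y
    else: x,y,z=map(float,sys.argv[1:4]);q=np.array([x,y])
    d=q-p[:2];print("target world",q.round(4),"tool delta x %.4f y %.4f z %.4f"%(d@tx,d@ty,p[2]-z))
E
python3 d.py .431 .3205 .31; python3 d.py .434 -.287 .31; python3 d.py jig 0 0 .31; python3 d.py jig 0 -.075 .31
```

```text
t 0.10 tcp [ 0.2184 -0.6381  0.2358] rpy [-1.7991e+02  1.0000e-02  1.8900e+01] F [0.3 0.6 0. ] M [-0.   -0.06 -0.01] op mm 87.5 j [65. 27.  1. 89. -1. 64. -5.]
in jig (x,y,z): -0.2014 -0.645 0.2358
target world [0.431  0.3205] tool delta x 0.5116 y -0.8381 z -0.0742
t 0.10 tcp [ 0.2184 -0.6381  0.2358] rpy [-1.7991e+02  1.0000e-02  1.8900e+01] F [0.3 0.6 0. ] M [-0.   -0.06 -0.01] op mm 87.5 j [65. 27.  1. 89. -1. 64. -5.]
in jig (x,y,z): -0.2014 -0.645 0.2358
target world [ 0.434 -0.287] tool delta x 0.3177 y -0.2624 z -0.0742
t 0.10 tcp [ 0.2184 -0.6381  0.2358] rpy [-1.7991e+02  1.0000e-02  1.8900e+01] F [0.3 0.6 0. ] M [-0.   -0.06 -0.01] op mm 87.5 j [65. 27.  1. 89. -1. 64. -5.]
in jig (x,y,z): -0.2014 -0.645 0.2358
target world [ 0.5098 -0.0285] tool delta x 0.4731 y -0.4824 z -0.0742
t 0.10 tcp [ 0.2184 -0.6381  0.2358] rpy [-1.7991e+02  1.0000e-02  1.8900e+01] F [0.3 0.6 0. ] M [-0.   -0.06 -0.01] op mm 87.5 j [65. 27.  1. 89. -1. 64. -5.]
in jig (x,y,z): -0.2014 -0.645 0.2358
target world [ 0.4991 -0.1027] tool delta x 0.4390 y -0.4157 z -0.0742
```

Emit:
send_rows([
  {"x":0,"y":0,"z":-0.01,"twist":-0.122},
  {"x":0,"y":0,"z":-0.01,"twist":-0.122},
  {"x":0,"y":0,"z":-0.01,"twist":-0.122},
  {"x":0,"y":0,"z":-0.01,"twist":-0.122},
  {"x":0,"y":0,"z":-0.01,"twist":-0.122},
  {"x":0,"y":0,"z":-0.01,"twist":-0.122},
  {"x":0,"y":0,"z":-0.01,"twist":-0.122},
  {"x":0,"y":0,"z":-0.01,"twist":-0.122},
], fingers=0.0878, force=20)

```text
time_s: 0.77
tcp_pos: [0.2184, -0.6384, 0.3165]
eef_rot: [-180.0, -0.0, 75.2]
contact_force: [0.0, -0.4, 0.6]
opening: 0.997
```

Emit:
send_rows([
  {"x":0,"y":0,"z":0,"twist":-0.122},
  {"x":0,"y":0,"z":0,"twist":0},
])

```text
time_s: 0.93
tcp_pos: [0.2185, -0.6387, 0.3169]
eef_rot: [180.0, 0.0, 82.0]
contact_force: [0.9, 0.4, 0.2]
opening: 0.998
```

```bash

python3 d.py .431 .3205 .31; python3 d.py .434 -.287 .31; python3 d.py jig 0 0 .31
```

```text
t 0.93 tcp [ 0.2185 -0.6387  0.3169] rpy [1.7998e+02 2.0000e-02 8.2050e+01] F [0.9 0.4 0.2] M [-0.07 -0.02 -0.04] op mm 87.6 j [ 74.  25. -11.  83.   5.  73.  54.]
in jig (x,y,z): -0.2013 -0.6455 0.3169
target world [0.431  0.3205] tool delta x 0.9794 y 0.0777 z 0.0069
t 0.93 tcp [ 0.2185 -0.6387  0.3169] rpy [1.7998e+02 2.0000e-02 8.2050e+01] F [0.9 0.4 0.2] M [-0.07 -0.02 -0.04] op mm 87.6 j [ 74.  25. -11.  83.   5.  73.  54.]
in jig (x,y,z): -0.2013 -0.6455 0.3169
target world [ 0.434 -0.287] tool delta x 0.3782 y 0.1647 z 0.0069
t 0.93 tcp [ 0.2185 -0.6387  0.3169] rpy [1.7998e+02 2.0000e-02 8.2050e+01] F [0.9 0.4 0.2] M [-0.07 -0.02 -0.04] op mm 87.6 j [ 74.  25. -11.  83.   5.  73.  54.]
in jig (x,y,z): -0.2013 -0.6455 0.3169
target world [ 0.5098 -0.0285] tool delta x 0.6447 y 0.2040 z 0.0069
```

Emit:
send_rows([
  {"x":0.015,"y":0.01,"z":0,"twist":0.004},
  {"x":0.03,"y":0.02,"z":0,"twist":0},
  {"x":0.03,"y":0.02,"z":0,"twist":0},
  {"x":0.03,"y":0.02,"z":0,"twist":0},
  {"x":0.03,"y":0.02,"z":0,"twist":0},
  {"x":0.03,"y":0.02,"z":0,"twist":0},
  {"x":0.03,"y":0.02,"z":0,"twist":0},
  {"x":0.03,"y":0.02,"z":0,"twist":0},
])

```text
time_s: 1.6
tcp_pos: [0.4005, -0.4363, 0.316]
eef_rot: [-179.9, -0.0, 81.3]
contact_force: [1.2, -0.8, -0.1]
opening: 0.996
```

Emit:
send_rows([
  {"x":0.03,"y":0.01,"z":0,"twist":0},
  {"x":0.03,"y":0.01,"z":0,"twist":0},
  {"x":0.03,"y":0.01,"z":0,"twist":0},
  {"x":0.03,"y":0.01,"z":0,"twist":0},
  {"x":0.03,"y":0,"z":0,"twist":0},
  {"x":0.03,"y":0,"z":0,"twist":0},
  {"x":0.03,"y":0,"z":0,"twist":0},
  {"x":0.03,"y":0,"z":0,"twist":0},
])

```text
time_s: 2.27
tcp_pos: [0.4742, -0.2048, 0.316]
eef_rot: [-179.9, -0.0, 81.3]
contact_force: [-0.3, -0.3, 0.2]
opening: 1.0
```

Emit:
send_rows([
  {"x":0.03,"y":0,"z":0,"twist":0},
  {"x":0.03,"y":0,"z":0,"twist":0},
  {"x":0.03,"y":0,"z":0,"twist":0},
  {"x":0.03,"y":0,"z":0,"twist":0},
  {"x":0.03,"y":0,"z":0,"twist":0},
  {"x":0.03,"y":0,"z":0,"twist":0},
  {"x":0.03,"y":0,"z":0,"twist":0},
  {"x":0.03,"y":0,"z":0,"twist":0},
])

```text
time_s: 2.93
tcp_pos: [0.5093, 0.0322, 0.3161]
eef_rot: [-179.9, 0.0, 81.3]
contact_force: [0.3, -0.8, -0.5]
opening: 1.001
```

```bash

python3 d.py .431 .3205 .20
```

```text
t 2.93 tcp [0.5093 0.0322 0.3161] rpy [-1.7994e+02  2.0000e-02  8.1310e+01] F [ 0.3 -0.8 -0.5] M [-0.09 -0.07 -0.01] op mm 87.9 j [ 21.  11. -36. 104.   7.  68. -26.]
in jig (x,y,z): -0.0091 0.06 0.3161
target world [0.431  0.3205] tool delta x 0.2732 y -0.1210 z 0.1161
```

Emit:
send_rows([
  {"x":0.03,"y":-0.01,"z":0,"twist":-0.006},
  {"x":0.035,"y":-0.015,"z":0,"twist":0},
  {"x":0.035,"y":-0.016,"z":0,"twist":0},
  {"x":0.035,"y":-0.016,"z":0,"twist":0},
  {"x":0.035,"y":-0.016,"z":0,"twist":0},
  {"x":0.035,"y":-0.016,"z":0,"twist":0},
  {"x":0.034,"y":-0.016,"z":0.02,"twist":0},
  {"x":0.034,"y":-0.016,"z":0.02,"twist":0},
])

```text
time_s: 3.6
tcp_pos: [0.4285, 0.3186, 0.2775]
eef_rot: [179.9, -0.1, 81.6]
contact_force: [0.7, 0.0, -0.7]
opening: 0.995
```

Emit:
send_rows([
  {"x":0,"y":0,"z":0.03,"twist":0},
  {"x":0,"y":0,"z":0.03,"twist":0},
  {"x":0,"y":0,"z":0.03,"twist":0},
  {"x":0,"y":0,"z":0.02,"twist":0},
  {"x":0,"y":0,"z":0.01,"twist":0},
  {"x":0,"y":0,"z":0,"twist":0},
])

```text
time_s: 4.1
tcp_pos: [0.4277, 0.3155, 0.1551]
eef_rot: [-179.8, 0.2, 81.8]
contact_force: [0.0, -0.5, -1.0]
opening: 0.999
```

```bash

python3 d.py .431 .3205 .047; python3 - <<'E'
from h import *
t=grab("top",1);s=grab("side",1)
a=t["color"][220:300,108:188];b=s["color"][295:375,217:297]
r=lambda x:cv2.resize(x,(390,390),interpolation=cv2.INTER_CUBIC)
cv2.imwrite("pics/g1.png",np.hstack([r(a),r(b)]))
E
```

```text
t 4.10 tcp [0.4277 0.3155 0.1551] rpy [-179.79    0.19   81.79] F [ 0.  -0.5 -1. ] M [-0.01 -0.07  0.01] op mm 87.7 j [ -9.  25. -42. 111.  21.  52. -70.]
in jig (x,y,z): -0.1303 0.3288 0.1551
target world [0.431  0.3205] tool delta x 0.0054 y 0.0025 z 0.1081
```

View pics/g1.png

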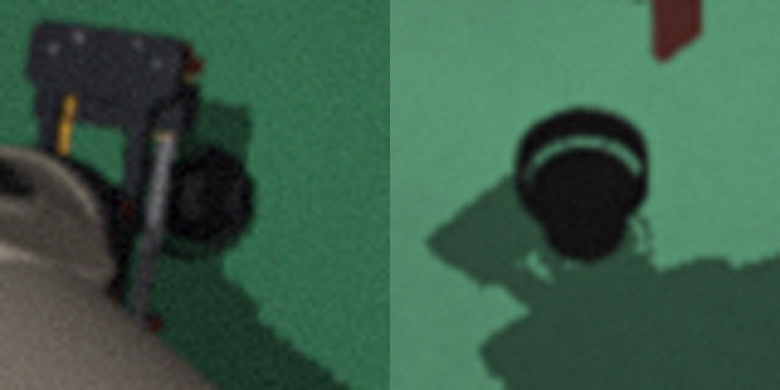

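The cup stands upright and untouched below the open fingers, at about (205,195) in the left crop. Now I'll descend and grip.

Emit:
send_rows([
  {"x":0.005,"y":0.0025,"z":0.02,"twist":0},
  {"x":0,"y":0,"z":0.025,"twist":0},
  {"x":0,"y":0,"z":0.025,"twist":0},
  {"x":0,"y":0,"z":0.02,"twist":0},
  {"x":0,"y":0,"z":0.01,"twist":0},
  {"x":0,"y":0,"z":0.006,"twist":0},
  {"x":0,"y":0,"z":0,"twist":0},
  {"x":0,"y":0,"z":0,"twist":0},
])

```text
time_s: 4.87
tcp_pos: [0.4329, 0.3221, 0.0527]
eef_rot: [179.9, -0.1, 81.9]
contact_force: [0.8, 0.3, 0.2]
opening: 1.002
```

```bash

python3 d.py .431 .3205 .048
```

```text
t 4.87 tcp [0.4329 0.3221 0.0527] rpy [ 1.7993e+02 -8.0000e-02  8.1900e+01] F [0.8 0.3 0.2] M [ 0.01 -0.06 -0.02] op mm 88.0 j [-15.  34. -36. 114.  30.  42. -78.]
in jig (x,y,z): -0.1261 0.336 0.0527
target world [0.431  0.3205] tool delta x -0.0018 y -0.0017 z 0.0047
```

Emit:
send_rows([
  {"x":-0.001,"y":0,"z":0.005,"twist":0},
  {"x":0,"y":0,"z":0,"twist":0},
  {"x":0,"y":0,"z":0,"twist":0},
])

```text
time_s: 5.12
tcp_pos: [0.4323, 0.3204, 0.0469]
eef_rot: [180.0, -0.0, 81.9]
contact_force: [-0.4, -0.3, -0.4]
opening: 1.001
```

Emit:
send_rows([
  {"x":0,"y":0,"z":0,"twist":0},
  {"x":0,"y":0,"z":0,"twist":0},
  {"x":0,"y":0,"z":0,"twist":0},
  {"x":0,"y":0,"z":0,"twist":0},
  {"x":0,"y":0,"z":0,"twist":0},
  {"x":0,"y":0,"z":0,"twist":0},
], fingers=0.04, force=20)

```text
time_s: 5.62
tcp_pos: [0.432, 0.3205, 0.0466]
eef_rot: [180.0, -0.0, 81.9]
contact_force: [0.0, 0.4, 1.0]
opening: 0.686
```

```bash

python3 d.py .431 .3205 .048; python3 - <<'E'
from h import *
t=grab("top",2);s=grab("side",2)
a=t["color"][220:300,108:188];b=s["color"][295:375,217:297]
r=lambda x:cv2.resize(x,(390,390),interpolation=cv2.INTER_CUBIC)
cv2.imwrite("pics/g2.png",np.hstack([r(a),r(b)]))
E
```

```text
t 5.62 tcp [0.432  0.3205 0.0466] rpy [180.    -0.    81.93] F [0.  0.4 1. ] M [-0.07  0.04  0.07] op mm 60.2 j [-15.  34. -36. 114.  30.  41. -78.]
in jig (x,y,z): -0.1268 0.3343 0.0466
target world [0.431  0.3205] tool delta x -0.0001 y -0.0010 z -0.0014
```

View pics/g2.png

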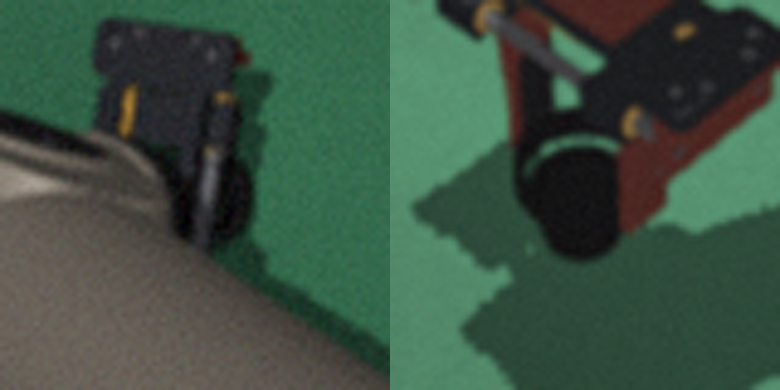

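Gripped at 60.2 mm, with the cup upright between the fingers. I'll lift it above the lid and carry it over the jig.

Emit:
send_rows([
  {"x":0,"y":0,"z":-0.015,"twist":0},
  {"x":0,"y":0,"z":-0.035,"twist":0},
  {"x":0,"y":0,"z":-0.035,"twist":0},
  {"x":0,"y":0,"z":-0.035,"twist":0},
  {"x":0,"y":0,"z":-0.035,"twist":0},
  {"x":0,"y":0,"z":-0.04,"twist":0},
  {"x":0,"y":0,"z":-0.04,"twist":0},
  {"x":0,"y":0.006,"z":-0.04,"twist":0},
])

```text
time_s: 6.38
tcp_pos: [0.4365, 0.3197, 0.3234]
eef_rot: [-180.0, 0.0, 82.0]
contact_force: [0.9, 1.4, 0.5]
opening: 0.686
```

Emit:
send_rows([
  {"x":-0.02,"y":0.01,"z":-0.04,"twist":0},
  {"x":-0.035,"y":0.014,"z":0,"twist":0},
  {"x":-0.035,"y":0.014,"z":0,"twist":0},
  {"x":-0.035,"y":0.014,"z":0,"twist":0},
  {"x":-0.035,"y":0.014,"z":0,"twist":0},
  {"x":-0.035,"y":0.014,"z":0,"twist":0},
  {"x":-0.035,"y":0.014,"z":0,"twist":0},
  {"x":-0.035,"y":0.014,"z":0,"twist":0},
])

```text
time_s: 7.05
tcp_pos: [0.5069, 0.042, 0.3579]
eef_rot: [180.0, 0.0, 81.9]
contact_force: [-0.1, 0.3, -0.0]
opening: 0.686
```

Emit:
send_rows([
  {"x":-0.035,"y":0.013,"z":0,"twist":0},
  {"x":-0.025,"y":0,"z":0,"twist":0},
  {"x":-0.01,"y":0,"z":0,"twist":0},
  {"x":0,"y":0,"z":0,"twist":0},
  {"x":0,"y":0,"z":0.04,"twist":0},
  {"x":0,"y":0,"z":0.04,"twist":0},
])

```text
time_s: 7.55
tcp_pos: [0.5118, -0.0248, 0.2792]
eef_rot: [179.6, -0.1, 82.0]
contact_force: [0.4, -1.2, -1.6]
opening: 0.687
```

```bash

python3 d.py jig 0 0 .15
```

```text
t 7.55 tcp [ 0.5118 -0.0248  0.2792] rpy [ 1.7963e+02 -8.0000e-02  8.2030e+01] F [ 0.4 -1.2 -1.6] M [-0.06 -0.05  0.08] op mm 60.3 j [ 26.  12. -34. 107.   8.  63. -19.]
in jig (x,y,z): 0.0014 0.004 0.2792
target world [ 0.5098 -0.0285] tool delta x -0.0040 y -0.0014 z 0.1292
```

Emit:
send_rows([
  {"x":-0.002,"y":-0.001,"z":0.035,"twist":0},
  {"x":0,"y":0,"z":0.035,"twist":0},
  {"x":0,"y":0,"z":0.03,"twist":0},
  {"x":0,"y":0,"z":0.025,"twist":0},
  {"x":0,"y":0,"z":0,"twist":0},
  {"x":0,"y":0,"z":0,"twist":0},
  {"x":0,"y":0,"z":0,"twist":0},
])

```text
time_s: 8.13
tcp_pos: [0.5099, -0.0275, 0.1545]
eef_rot: [179.9, -0.1, 82.0]
contact_force: [0.0, 0.3, -0.1]
opening: 0.683
```

```bash

python3 d.py jig 0 0 .15; python3 - <<'E'
from ov import *
t=grab("top",3);s=grab("side",3)
o=(.5098,-.0285)
p=ctrl.sense()["tcp_pos"];G=(0,255,0);M=(255,0,255)
L=[(circ(o,.074,.03),M),(circ(p,p[2]-.0466,.018),G),(circ(p,p[2]-.0466+.05,.03),G),(circ(p,p[2]-.0466+.032,.03),G)]
overlay(s,L,"o3s",(260,190,360,270),8);overlay(t,L,"o3t",(240,190,330,260),7)
E
```

```text
t 8.13 tcp [ 0.5099 -0.0275  0.1545] rpy [ 1.7988e+02 -5.0000e-02  8.2020e+01] F [ 0.   0.3 -0.1] M [ 0.01 -0.13  0.04] op mm 60.0 j [ 23.  21. -32. 114.  15.  49. -25.]
in jig (x,y,z): -0.0001 0.001 0.1545
target world [ 0.5098 -0.0285] tool delta x -0.0010 y 0.0000 z 0.0045
```

View pics/o3s.png

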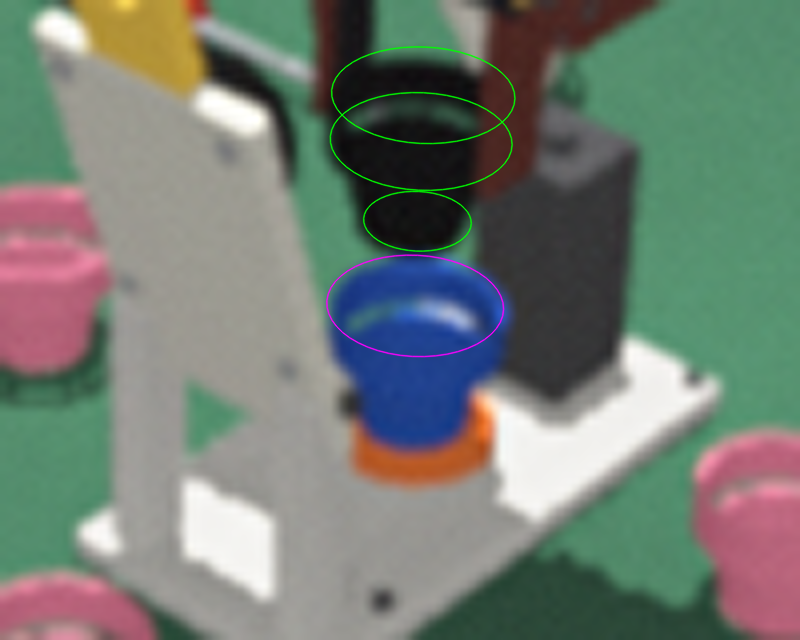

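View pics/o3t.png

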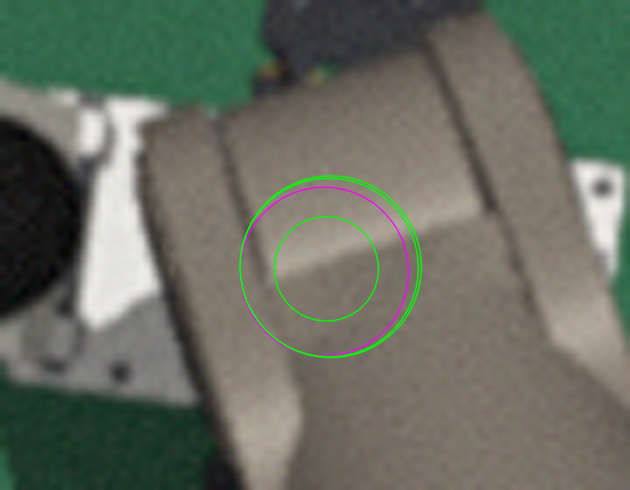

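```bash
python3 - <<'E'
from h import *
s=load("side",3);c=s["color"].astype(int);p=ctrl.sense()["tcp_pos"]
def prof(row,x0,x1,ch): return c[row,x0:x1,ch]
# subpixel edges: black left edge rows ~ collar (crop y 70-150 ->row 199..209), foot rows 215-219
for r in (203,205,207,209,213,216,218):
    g=c[r,295:325].sum(1)/3; print(r,g.astype(int))
for r in (226,228,230,232,242):
    print("blue",r,[tuple(v) for v in c[r,[298,299,300,301,302,303,320,321,322,323,324,325]]])
E
```

```text
203 [49 87 93 76 58 40 24 16 22 33 45 62 63 56 50 51 52 48 46 53 57 50 38 25
 27 41 51 48 49 45]
205 [ 31  63 100 111 106  74  36  23  42  66  59  46  34  26  19  20  24  20
  24  29  36  43  59  58  50  49  49  50  49  48]
207 [ 45  44  91 111 108  79  37  18  16  17  16  18  16  21  16  18  20  19
  16  18  19  19  14  22  31  43  50  48  47  48]
209 [ 71  45  90 112 113  91  51  23  14  19  18  18  19  21  20  20  19  19
  18  22  18  22  21  20  31  45  49  49  46  46]
213 [132 109 106 112 113 113 114 107  72  35  19  18  17  20  20  20  23  19
  21  17  18  19  16  19  37  49  51  48  50  56]
216 [156 143 124 113 112 109 114 116 107  63  23  14  20  17  21  13  19  19
  19  18  15  19  20  42  62  56  53  56  54  56]
218 [160 157 135 115 112 114 114 114 110  76  39  17  13  18  16  20  17  18
  18  18  18  17  40  76  72  54  53  52  55  54]
blue 226 [(np.int64(151), np.int64(162), np.int64(160)), (np.int64(131), np.int64(153), np.int64(126)), (np.int64(116), np.int64(144), np.int64(93)), (np.int64(117), np.int64(121), np.int64(69)), (np.int64(125), np.int64(83), np.int64(44)), 
[... 1845 characters left out ...]
int64(74), np.int64(53), np.int64(46)), (np.int64(55), np.int64(53), np.int64(53)), (np.int64(54), np.int64(54), np.int64(54))]
blue 242 [(np.int64(151), np.int64(154), np.int64(157)), (np.int64(149), np.int64(152), np.int64(154)), (np.int64(152), np.int64(158), np.int64(160)), (np.int64(148), np.int64(158), np.int64(158)), (np.int64(133), np.int64(139), np.int64(141)), (np.int64(104), np.int64(113), np.int64(122)), (np.int64(44), np.int64(113), np.int64(232)), (np.int64(122), np.int64(165), np.int64(241)), (np.int64(229), np.int64(238), np.int64(245)), (np.int64(245), np.int64(246), np.int64(246)), (np.int64(243), np.int64(245), np.int64(245)), (np.int64(239), np.int64(242), np.int64(243))]
```

Side view: the blue collar is centred at column 312.1 and the black cup at about 311–312, so it sits about 1 mm toward jig +y. I'll shift −1 mm and lower it.

Emit:
send_rows([
  {"x":-0.0015,"y":0,"z":0.01,"twist":0},
  {"x":0,"y":0,"z":0.015,"twist":0},
  {"x":0,"y":0,"z":0.015,"twist":0},
  {"x":0,"y":0,"z":0.01,"twist":0},
  {"x":0,"y":0,"z":0,"twist":0},
  {"x":0,"y":0,"z":0,"twist":0},
])

```text
time_s: 8.73
tcp_pos: [0.5085, -0.0305, 0.1028]
eef_rot: [-180.0, -0.0, 81.9]
contact_force: [0.8, -0.1, -0.4]
opening: 0.685
```

```bash

python3 d.py jig 0 0 .0886
```

```text
t 8.73 tcp [ 0.5085 -0.0305  0.1028] rpy [-179.97   -0.     81.92] F [ 0.8 -0.1 -0.4] M [-0.03 -0.08 -0.  ] op mm 60.1 j [ 21.  25. -30. 117.  18.  43. -28.]
in jig (x,y,z): -0.001 -0.0022 0.1028
target world [ 0.5098 -0.0285] tool delta x 0.0022 y 0.0010 z 0.0142
```

Emit:
send_rows([
  {"x":0.0015,"y":0.001,"z":0.004,"twist":0},
  {"x":0,"y":0,"z":0.004,"twist":0},
  {"x":0,"y":0,"z":0.003,"twist":0},
  {"x":0,"y":0,"z":0,"twist":0},
])

```text
time_s: 9.07
tcp_pos: [0.5098, -0.0295, 0.0916]
eef_rot: [-180.0, 0.0, 81.9]
contact_force: [0.0, -0.6, -0.4]
opening: 0.686
```

Emit:
send_rows([
  {"x":0,"y":0,"z":0.002,"twist":0},
  {"x":0,"y":0,"z":0.001,"twist":0},
  {"x":0,"y":0,"z":0,"twist":0},
])

```text
time_s: 9.32
tcp_pos: [0.51, -0.0297, 0.089]
eef_rot: [180.0, 0.0, 81.9]
contact_force: [-0.9, -2.5, 2.4]
opening: 0.687
```

```bash

python3 d.py jig 0 0 .0886; python3 - <<'E'
from ov import *
s=grab("side",4)
crop(s,"o4",260,190,360,270,8)
E
```

```text
t 9.32 tcp [ 0.51   -0.0297  0.089 ] rpy [1.7997e+02 4.0000e-02 8.1900e+01] F [-0.9 -2.5  2.4] M [-0.55 -0.03 -0.05] op mm 60.3 j [ 20.  26. -29. 117.  19.  41. -29.]
in jig (x,y,z): 0.0004 -0.0012 0.089
target world [ 0.5098 -0.0285] tool delta x 0.0012 y -0.0004 z 0.0004
```

View pics/o4.png

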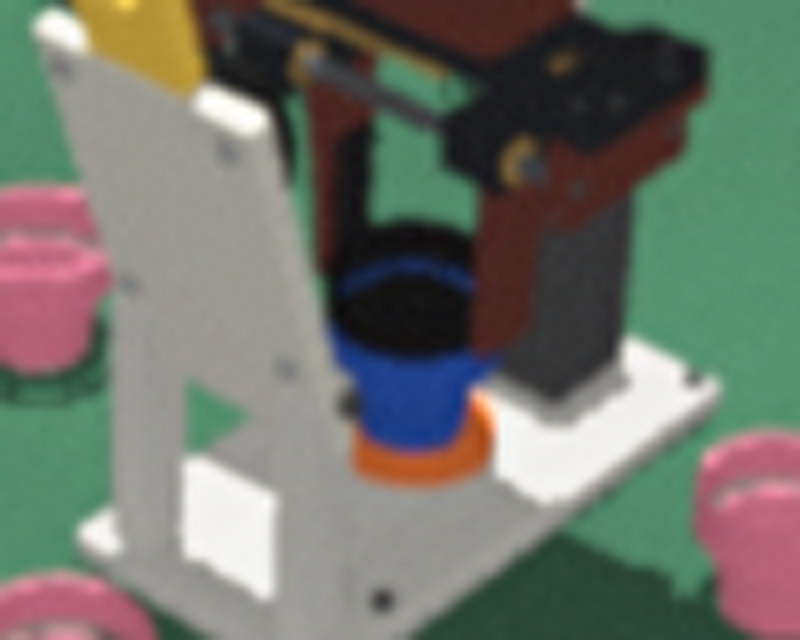

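The black cup sits in the blue one, and a −2.5 N y-force says it should ease a little toward −y. I'll ease that way and press lightly before releasing.

Emit:
send_rows([
  {"x":-0.001,"y":0,"z":0.001,"twist":0},
  {"x":0,"y":0,"z":0.001,"twist":0},
  {"x":0,"y":0,"z":0,"twist":0},
])

```text
time_s: 9.62
tcp_pos: [0.51, -0.0305, 0.0871]
eef_rot: [180.0, 0.0, 81.9]
contact_force: [0.1, -3.3, 4.7]
opening: 0.683
```

```bash

python3 d.py jig 0 0 .0886
```

```text
t 9.62 tcp [ 0.51   -0.0305  0.0871] rpy [1.7996e+02 1.0000e-02 8.1900e+01] F [ 0.1 -3.3  4.7] M [-0.75 -0.04 -0.01] op mm 60.0 j [ 20.  27. -29. 117.  20.  41. -29.]
in jig (x,y,z): 0.0005 -0.002 0.0871
target world [ 0.5098 -0.0285] tool delta x 0.0020 y -0.0005 z -0.0015
```

Emit:
send_rows([
  {"x":0,"y":0,"z":0,"twist":0},
  {"x":0,"y":0,"z":0,"twist":0},
  {"x":0,"y":0,"z":0,"twist":0},
  {"x":0,"y":0,"z":-0.005,"twist":0},
  {"x":0,"y":0,"z":-0.02,"twist":0},
  {"x":0,"y":0,"z":-0.03,"twist":0},
  {"x":0,"y":0,"z":-0.03,"twist":0},
  {"x":0,"y":0,"z":-0.03,"twist":0},
], fingers=0.0878)

```text
time_s: 10.28
tcp_pos: [0.5091, -0.0297, 0.2032]
eef_rot: [-179.9, -0.0, 82.0]
contact_force: [1.2, -0.6, -0.8]
opening: 1.001
```

```bash

python3 d.py jig 0 0 .0886; python3 - <<'E'
from ov import *
s=grab("side",5);t=grab("top",5)
o=(.5098,-.0285);M=(255,0,255)
overlay(s,[(circ(o,.074,.03),(0,255,0)),(circ(o,.092,.03),M)],"o5",(260,190,360,270),8)
E
```

```text
t 10.28 tcp [ 0.5091 -0.0297  0.2032] rpy [-1.7994e+02 -3.0000e-02  8.1960e+01] F [ 1.2 -0.6 -0.8] M [-0.13 -0.1   0.03] op mm 87.9 j [ 25.  17. -34. 112.  12.  54. -22.]
in jig (x,y,z): -0.0005 -0.0013 0.2032
target world [ 0.5098 -0.0285] tool delta x 0.0013 y 0.0005 z 0.1146
```

View pics/o5.png

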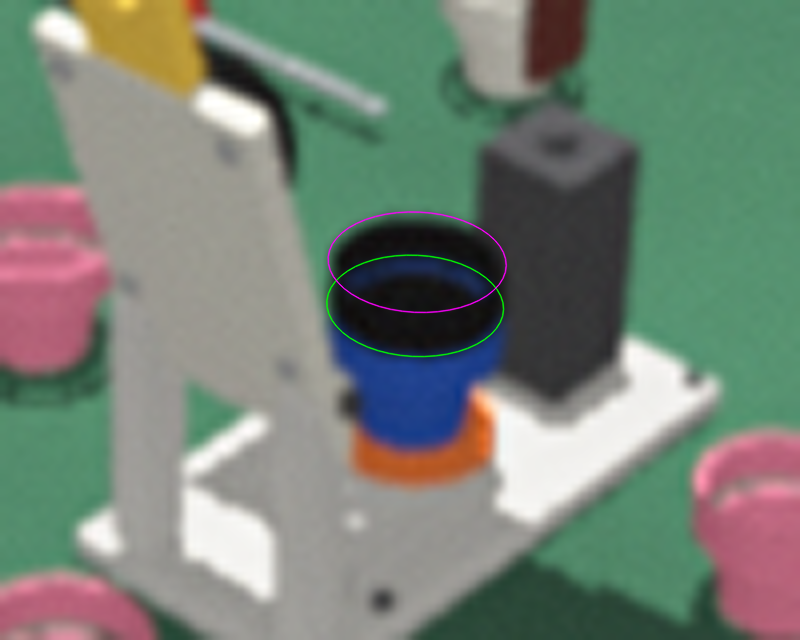

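The side view shows the black cup nested upright in the blue one, with its rim at crop (417,265) close to the prediction. Next is the lid angle.

```bash
python3 - <<'E'
from ov import *
t=load("top",0);s=load("side",0)
p,e=tri(t,(223.8,218.0),s,(275.2,189.0));print("tab hole",p,e)
o=np.array((.5098,-.0285));a=np.radians(-8.2);ey=np.array([-np.sin(a),np.cos(a)]);ex=np.array([np.cos(a),np.sin(a)])
y=(p[:2]-o)@ey;print("jig",(p[:2]-o)@ex,y,p[2]);
th=np.arctan2(p[2]-.105,-(y-.09))-np.arctan2(.005,.165);print(th)
J=jigpt(o,a)
for th in (1.8,1.9,2.0):
  def Lp(x,r,n): return J(x,.09-r*np.cos(th)+n*np.sin(th),.105+r*np.sin(th)+n*np.cos(th))
  L=[([Lp(x,r,.01) for x,r in((-.02,.13),(.02,.13),(.02,.187),(-.02,.187))],(255,0,255)),([Lp(x,r,.01) for x,r in((-.045,-.021),(.045,-.021),(.045,.13),(-.045,.13))],(0,255,0))]
  overlay(s,L,f"l{th}",(250,165,330,265),5)
cv2.imwrite("pics/ll.png",cv2.resize(np.hstack([cv2.imread(f"pics/l{x}.png") for x in(1.8,1.9,2.0)]),(800,333)))
E
```

```text
tab hole [0.53076781 0.10831482 0.25426945] 0.00256000353531482
jig 0.0012396849420891669 0.13840667392483272 0.25426945443873894
1.8540926616497282
```

View pics/ll.png

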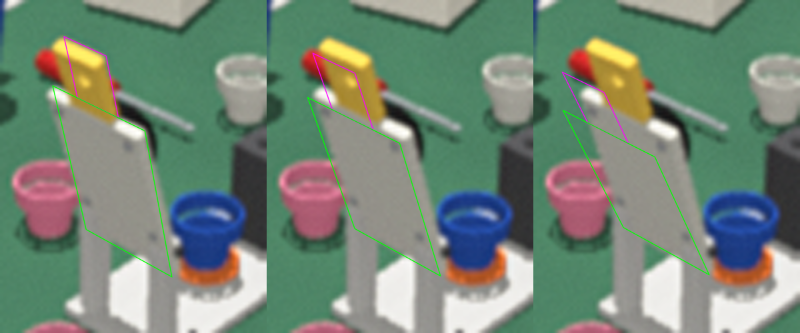

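The lid is at about 1.8 rad: the projected outline at 1.8 matches the picture. I'll go over and behind it with the fingers closed, then push it through an arc.

Emit:
send_rows([
  {"x":0,"y":0,"z":-0.03,"twist":0},
  {"x":0,"y":0,"z":-0.035,"twist":0},
  {"x":0,"y":0,"z":-0.035,"twist":0},
  {"x":0,"y":0,"z":-0.027,"twist":0},
  {"x":0.01,"y":0,"z":0,"twist":0},
  {"x":0.025,"y":0,"z":0,"twist":0},
  {"x":0.03,"y":0,"z":0,"twist":0},
  {"x":0.03,"y":0,"z":0,"twist":0},
], fingers=0.0)

```text
time_s: 11.05
tcp_pos: [0.5225, 0.0647, 0.328]
eef_rot: [-179.9, 0.0, 81.8]
contact_force: [0.8, 0.7, 0.4]
opening: 0.43
```

Emit:
send_rows([
  {"x":0.03,"y":0,"z":0,"twist":0},
  {"x":0.03,"y":0,"z":0,"twist":0},
  {"x":0.025,"y":0,"z":0,"twist":0},
  {"x":0.01,"y":0,"z":0,"twist":0},
  {"x":0,"y":0,"z":0,"twist":0},
  {"x":0,"y":0,"z":0,"twist":0},
])

```text
time_s: 11.55
tcp_pos: [0.536, 0.1573, 0.328]
eef_rot: [-179.9, 0.1, 81.9]
contact_force: [0.2, -0.9, -0.8]
opening: 0.009
```

```bash

python3 d.py jig 0 .185 .259; python3 - <<'E'
import numpy as np
th=np.array([1.57,1.45,1.3,1.15,1.0,.85,.7,.55,.4,.3,.2,.12,.06]);r=.165
y=.1-r*np.cos(th)+.01*np.sin(th);z=.119+r*np.sin(th)+.01*np.cos(th)
for i in range(len(th)): print(th[i],y[i].round(4),z[i].round(4), "" if i==0 else ((y[i]-y[i-1]).round(4),(z[i-1]-z[i]).round(4)))
E
```

```text
t 11.55 tcp [0.536  0.1573 0.328 ] rpy [-1.7993e+02  6.0000e-02  8.1950e+01] F [ 0.2 -0.9 -0.8] M [-0.01 -0.12 -0.  ] op mm 0.8 j [ 10.  16. -40.  96.  11.  71. -41.]
in jig (x,y,z): -0.0005 0.1876 0.328
target world [0.5362 0.1546] tool delta x -0.0026 y 0.0005 z 0.0690
1.57 0.1099 0.284 
1.45 0.09 0.284 (np.float64(-0.0198), np.float64(0.0))
1.3 0.0655 0.2807 (np.float64(-0.0245), np.float64(0.0033))
1.15 0.0417 0.2737 (np.float64(-0.0238), np.float64(0.007))
1.0 0.0193 0.2632 (np.float64(-0.0225), np.float64(0.0104))
0.85 -0.0014 0.2496 (np.float64(-0.0206), np.float64(0.0137))
0.7 -0.0198 0.2329 (np.float64(-0.0184), np.float64(0.0166))
0.55 -0.0354 0.2138 (np.float64(-0.0157), np.float64(0.0192))
0.4 -0.0481 0.1925 (np.float64(-0.0126), np.float64(0.0213))
0.3 -0.0547 0.1773 (np.float64(-0.0066), np.float64(0.0152))
0.2 -0.0597 0.1616 (np.float64(-0.005), np.float64(0.0157))
0.12 -0.0626 0.1487 (np.float64(-0.0029), np.float64(0.0129))
0.06 -0.0641 0.1389 (np.float64(-0.0015), np.float64(0.0098))
```

Emit:
send_rows([
  {"x":0,"y":0,"z":0.02,"twist":0},
  {"x":0,"y":0,"z":0.02,"twist":0},
  {"x":0,"y":0,"z":0.012,"twist":0},
  {"x":0,"y":0,"z":0,"twist":0},
  {"x":-0.012,"y":0,"z":0,"twist":0},
  {"x":-0.012,"y":0,"z":0,"twist":0},
  {"x":-0.012,"y":0,"z":0,"twist":0},
  {"x":0,"y":0,"z":0,"twist":0},
])

```text
time_s: 12.22
tcp_pos: [0.5319, 0.1188, 0.278]
eef_rot: [179.9, 0.1, 81.7]
contact_force: [-0.2, -0.5, -1.5]
opening: 0.008
```

```bash

python3 d.py jig 0 .110 .284;python3 - <<'E'
from ov import *
s=grab("side",6)
crop(s,"o6",240,140,360,260,5)
E
```

```text
t 12.22 tcp [0.5319 0.1188 0.278 ] rpy [1.7988e+02 6.0000e-02 8.1680e+01] F [-0.2 -0.5 -1.5] M [-0.05 -0.08 -0.  ] op mm 0.7 j [ 13.  17. -39. 102.  12.  65. -38.]
in jig (x,y,z): 0.0009 0.149 0.278
target world [0.5255 0.0804] tool delta x -0.0390 y -0.0008 z -0.0060
```

View pics/o6.png

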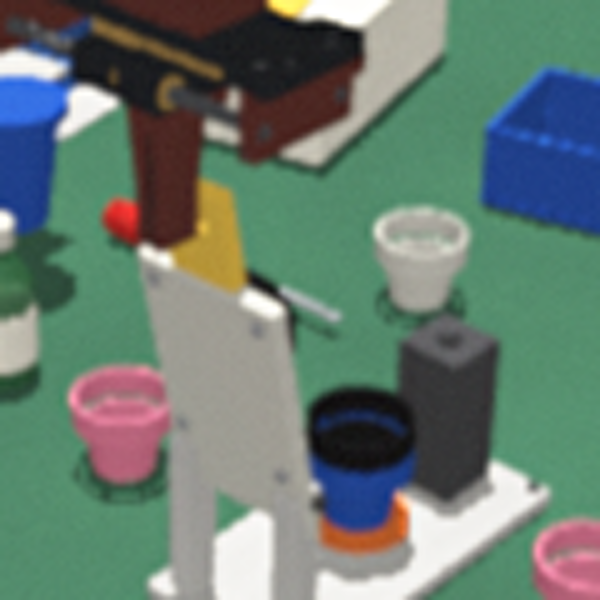

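The fingers are behind the tab, at crop (165,215). Now I'll push it upright.

Emit:
send_rows([
  {"x":-0.012,"y":0,"z":-0.001,"twist":0},
  {"x":-0.014,"y":0,"z":-0.003,"twist":0},
  {"x":-0.014,"y":0,"z":-0.003,"twist":0},
  {"x":-0.018,"y":0,"z":0,"twist":0},
  {"x":-0.02,"y":0,"z":0.002,"twist":0},
])

```text
time_s: 12.68
tcp_pos: [0.5204, 0.0457, 0.2829]
eef_rot: [179.9, -0.1, 82.0]
contact_force: [0.3, 1.0, 1.1]
opening: 0.003
```

```bash

python3 d.py jig 0 .0655 .2807;python3 - <<'E'
from ov import *
s=grab("side",7)
crop(s,"o7",240,140,360,260,5)
E
```

```text
t 12.68 tcp [0.5204 0.0457 0.2829] rpy [ 1.7992e+02 -7.0000e-02  8.2020e+01] F [0.3 1.  1.1] M [ 0.35 -0.04 -0.01] op mm 0.2 j [ 21.  14. -38. 105.   9.  64. -29.]
in jig (x,y,z): -0.0001 0.075 0.2829
target world [0.5191 0.0363] tool delta x -0.0095 y 0.0000 z 0.0022
```

View pics/o7.png

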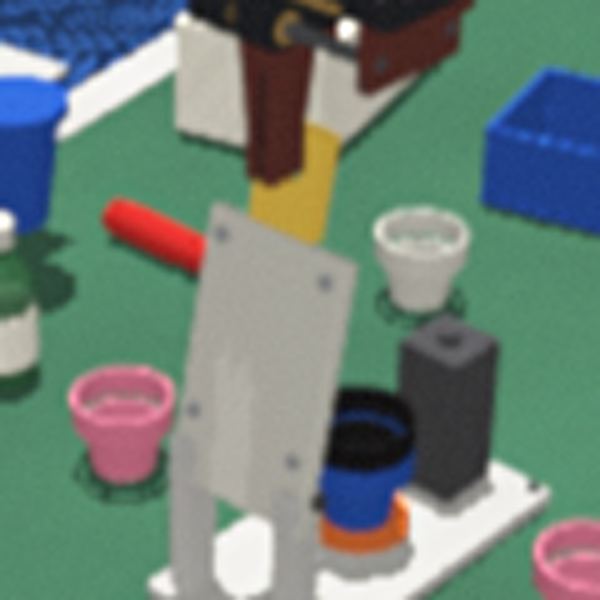

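The lid is just past upright, with the fingers on the tab's back. I'll follow the arc down.

Emit:
send_rows([
  {"x":-0.0095,"y":0,"z":0.002,"twist":0},
  {"x":-0.012,"y":0,"z":0.003,"twist":0},
  {"x":-0.012,"y":0,"z":0.004,"twist":0},
  {"x":-0.0225,"y":0,"z":0.0105,"twist":0},
  {"x":-0.0205,"y":0,"z":0.0135,"twist":0},
  {"x":-0.0185,"y":0,"z":0.0165,"twist":0},
  {"x":-0.0155,"y":0,"z":0.019,"twist":0},
  {"x":0,"y":0,"z":0,"twist":0},
])

```text
time_s: 13.4
tcp_pos: [0.5019, -0.0683, 0.2097]
eef_rot: [-179.6, 0.1, 81.7]
contact_force: [-1.0, -0.5, -0.1]
opening: 0.01
```

```bash

python3 d.py jig 0 -.0354 .2138;python3 - <<'E'
from ov import *
s=grab("side",8)
crop(s,"o8",240,140,360,260,5)
E
```

```text
t 13.40 tcp [ 0.5019 -0.0683  0.2097] rpy [-1.7963e+02  1.0000e-01  8.1670e+01] F [-1.  -0.5 -0.1] M [-0.06  0.02  0.05] op mm 0.8 j [ 29.  17. -34. 111.  11.  56. -18.]
in jig (x,y,z): -0.0022 -0.0405 0.2097
target world [ 0.5048 -0.0635] tool delta x 0.0051 y 0.0022 z -0.0041
```

View pics/o8.png

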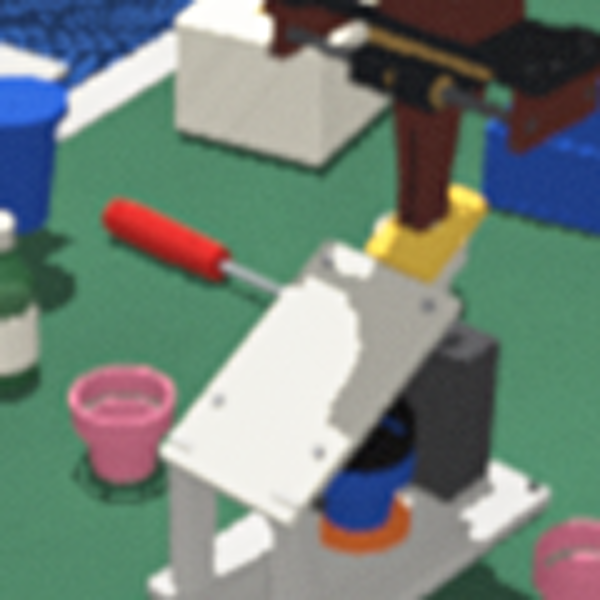

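The lid is at about 0.5 rad with the fingertips on the tab. Continuing down.

Emit:
send_rows([
  {"x":-0.006,"y":0.001,"z":0.015,"twist":0},
  {"x":-0.006,"y":0.001,"z":0.016,"twist":0},
  {"x":-0.005,"y":0,"z":0.016,"twist":0},
  {"x":-0.003,"y":0,"z":0.01,"twist":0},
  {"x":0,"y":0,"z":0,"twist":0},
])

```text
time_s: 13.87
tcp_pos: [0.5032, -0.0841, 0.1553]
eef_rot: [-179.9, -0.0, 81.9]
contact_force: [1.2, 0.4, -0.6]
opening: 0.006
```

```bash

python3 d.py jig 0 -.064 .1389;python3 - <<'E'
from ov import *
s=grab("side",9)
crop(s,"o9",240,140,360,260,5)
E
```

```text
t 13.87 tcp [ 0.5032 -0.0841  0.1553] rpy [-1.7986e+02 -1.0000e-02  8.1950e+01] F [ 1.2  0.4 -0.6] M [-0.07 -0.11 -0.02] op mm 0.5 j [ 29.  21. -32. 114.  14.  49. -19.]
in jig (x,y,z): 0.0014 -0.0559 0.1553
target world [ 0.5007 -0.0918] tool delta x -0.0081 y -0.0014 z 0.0164
```

View pics/o9.png

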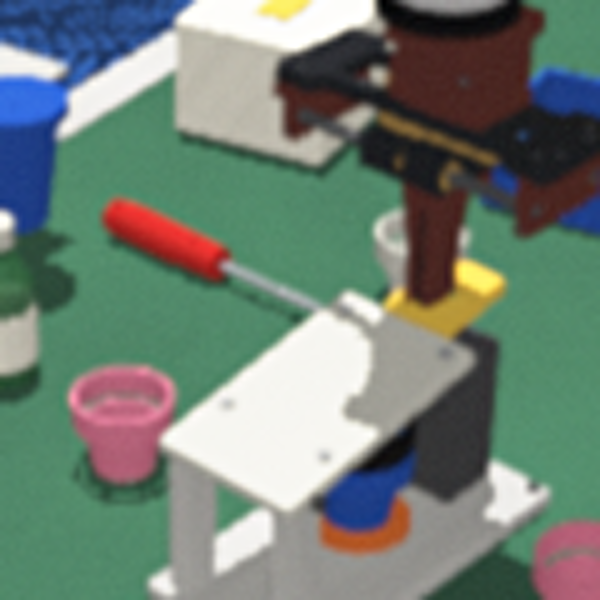

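Now the last part of the swing, more slowly.

Emit:
send_rows([
  {"x":-0.003,"y":0,"z":0.006,"twist":0},
  {"x":-0.003,"y":0,"z":0.006,"twist":0},
  {"x":-0.002,"y":0,"z":0.004,"twist":0},
  {"x":0,"y":0,"z":0,"twist":0},
])

```text
time_s: 14.25
tcp_pos: [0.5029, -0.0926, 0.1401]
eef_rot: [180.0, -0.0, 81.9]
contact_force: [-0.5, -0.4, 0.2]
opening: 0.001
```

Emit:
send_rows([
  {"x":0,"y":0,"z":0.003,"twist":0},
  {"x":0,"y":0,"z":0.003,"twist":0},
  {"x":0,"y":0,"z":0,"twist":0},
])

```text
time_s: 14.5
tcp_pos: [0.503, -0.0931, 0.1344]
eef_rot: [180.0, 0.1, 81.9]
contact_force: [-1.1, -2.0, 3.0]
opening: 0.002
```

```bash

python3 d.py jig 0 -.064 .129
```

```text
t 14.50 tcp [ 0.503  -0.0931  0.1344] rpy [1.7997e+02 5.0000e-02 8.1890e+01] F [-1.1 -2.   3. ] M [-0.45  0.02  0.01] op mm 0.2 j [ 29.  23. -31. 115.  16.  46. -19.]
in jig (x,y,z): 0.0025 -0.0649 0.1344
target world [ 0.5007 -0.0918] tool delta x 0.0009 y -0.0025 z 0.0054
```

Emit:
send_rows([
  {"x":0,"y":0,"z":0.003,"twist":0},
  {"x":0,"y":0,"z":0.002,"twist":0},
  {"x":0,"y":0,"z":0,"twist":0},
])

```text
time_s: 14.75
tcp_pos: [0.503, -0.0934, 0.1298]
eef_rot: [180.0, 0.1, 81.9]
contact_force: [-1.9, -3.4, 7.2]
opening: 0.005
```

```bash

python3 d.py jig 0 -.064 .129
```

```text
t 14.75 tcp [ 0.503  -0.0934  0.1298] rpy [1.7997e+02 9.0000e-02 8.1870e+01] F [-1.9 -3.4  7.2] M [-0.67  0.37  0.01] op mm 0.5 j [ 29.  23. -31. 115.  16.  46. -20.]
in jig (x,y,z): 0.0025 -0.0652 0.1298
target world [ 0.5007 -0.0918] tool delta x 0.0012 y -0.0025 z 0.0008
```

Emit:
send_rows([
  {"x":0,"y":0,"z":-0.01,"twist":0},
  {"x":0,"y":0,"z":-0.03,"twist":0},
  {"x":0,"y":0,"z":-0.03,"twist":0},
  {"x":-0.02,"y":0,"z":-0.02,"twist":0},
  {"x":-0.03,"y":0,"z":0,"twist":0},
  {"x":-0.035,"y":0,"z":0,"twist":0},
  {"x":-0.035,"y":0,"z":0,"twist":0},
  {"x":-0.02,"y":0,"z":0,"twist":0},
])

```text
time_s: 15.42
tcp_pos: [0.4819, -0.2348, 0.2198]
eef_rot: [-180.0, 0.1, 81.7]
contact_force: [-0.1, -0.4, -1.0]
opening: 0.009
```

```bash

python3 d.py .434 -.287 .20;python3 - <<'E'
from ov import *
s=grab("side",10);t=grab("top",10)
crop(s,"o10",270,160,390,260,6);crop(t,"o10t",220,180,420,290,4)
E
```

```text
t 15.42 tcp [ 0.4819 -0.2348  0.2198] rpy [-1.800e+02  8.000e-02  8.173e+01] F [-0.1 -0.4 -1. ] M [-0.08 -0.09 -0.02] op mm 0.8 j [ 43.  18. -29. 108.  10.  57.   2.]
in jig (x,y,z): 0.0018 -0.2082 0.2198
target world [ 0.434 -0.287] tool delta x -0.0585 y -0.0399 z 0.0198
```

View pics/o10.png

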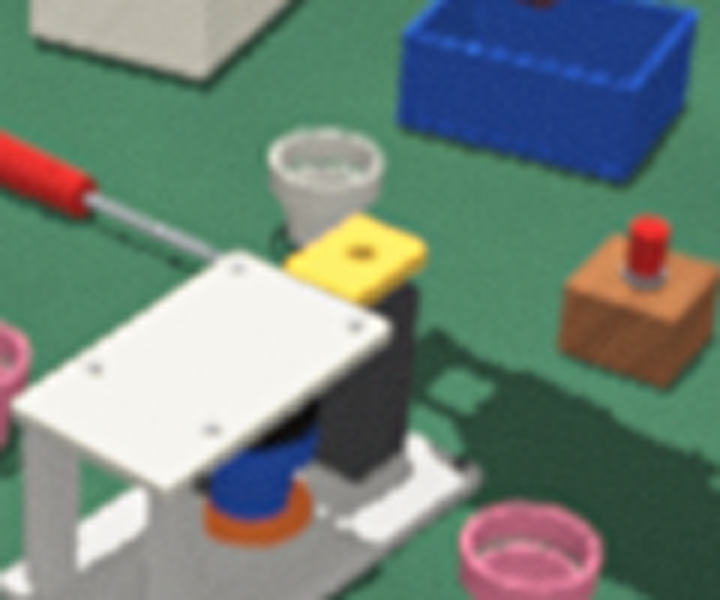

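View pics/o10t.png

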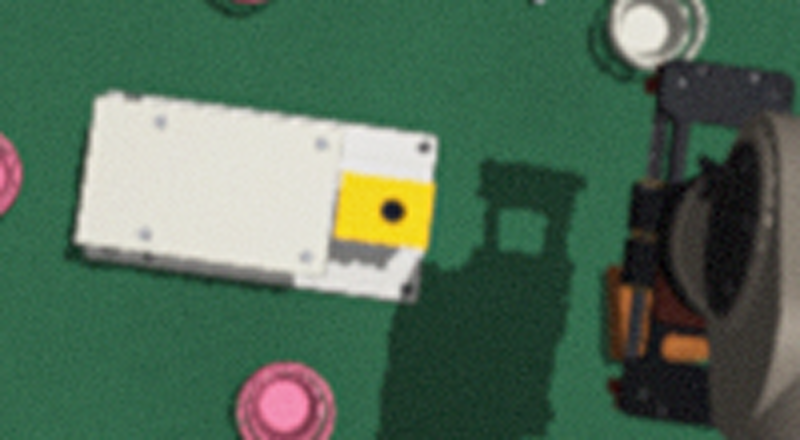

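The lid now lies almost shut over the nested cups, with the tab hole at about (318,232) in the top image. Next I'll refine the pin and hole positions.

```bash
python3 - <<'E'
from meas import *
red=lambda h:(((h[...,0]<8)|(h[...,0]>172))&(h[...,1]>150)&(h[...,2]>100)).astype(np.uint8)*255
c=cont(red(hsv),375,245,405,275);m=cv2.moments(c);ut=up2px((m['m10']/m['m00'],m['m01']/m['m00']))
x,y,w,h=cv2.boundingRect(c);print("top red box",up2px((x,y)),w/4,h/4)
c=cont(red(hs),360,190,395,225);x,y,w,h=cv2.boundingRect(c);print("side red box",up2px((x,y)),w/4,h/4)
m=cv2.moments(c);us=up2px((m['m10']/m['m00'],m['m01']/m['m00']))
print(ut,us,tri(t,ut,s,us)); print(onz(t,ut,.065),onz(s,us,.057))
print("proj est side",proj(s,(.434,-.287,.057)),"top",proj(t,(.434,-.287,.065)))
for tag in(10,):
    T2=load("top",tag);S2=load("side",tag)
    uh=(393/4+220-.4,211/4+180-.4);us=(361/6+270-.4,253/6+160-.4)
    print("hole tri",tri(T2,uh,S2,us),onz(T2,uh,.118),onz(S2,us,.118))
E
```

```text
top red box [384.875 254.125] 8.75 8.25
side red box [374.125 195.875] 7.0 9.75
[389.06547619 258.22075982] [377.47298421 200.50213009] (array([ 0.43353651, -0.28879842,  0.05565016]), np.float64(0.0005372725329948603))
[ 0.43376221 -0.28664521  0.065     ] [ 0.43293925 -0.28652682  0.057     ]
proj est side [377.21884734 200.32944539] top [389.2046194 258.1242354]
hole tri (array([ 0.49890564, -0.10367927,  0.12234127]), np.float64(0.0002454088632812863)) [ 0.49903461 -0.10403311  0.118     ] [ 0.50207185 -0.10995393  0.118     ]
```

Emit:
send_rows([
  {"x":-0.02,"y":-0.013,"z":0,"twist":0},
  {"x":-0.02,"y":-0.014,"z":0,"twist":0},
  {"x":-0.018,"y":-0.013,"z":0.01,"twist":0},
  {"x":0,"y":0,"z":0.025,"twist":0},
  {"x":0,"y":0,"z":0.03,"twist":0},
  {"x":0,"y":0,"z":0.025,"twist":0},
  {"x":0,"y":0,"z":0.015,"twist":0},
  {"x":0,"y":0,"z":0,"twist":0},
], fingers=0.06)

```text
time_s: 16.18
tcp_pos: [0.4337, -0.2803, 0.1116]
eef_rot: [-179.7, -0.2, 82.0]
contact_force: [-1.3, -0.8, -0.7]
opening: 0.579
```

Emit:
send_rows([
  {"x":0,"y":0,"z":0,"twist":0},
])

```text
time_s: 16.27
tcp_pos: [0.4355, -0.2814, 0.1143]
eef_rot: [-179.9, -0.1, 82.0]
contact_force: [-0.3, 1.0, -0.2]
opening: 0.649
```

```bash

python3 d.py .4336 -.287 .061
```

```text
t 16.27 tcp [ 0.4355 -0.2814  0.1143] rpy [-1.7993e+02 -8.0000e-02  8.2010e+01] F [-0.3  1.  -0.2] M [-0.07 -0.08  0.04] op mm 57.0 j [ 47.  24. -26. 115.  15.  44.   5.]
in jig (x,y,z): -0.0375 -0.2609 0.1143
target world [ 0.4336 -0.287 ] tool delta x -0.0058 y -0.0011 z 0.0533
```

Emit:
send_rows([
  {"x":-0.0055,"y":-0.001,"z":0.01,"twist":0},
  {"x":0,"y":0,"z":0.015,"twist":0},
  {"x":0,"y":0,"z":0.015,"twist":0},
  {"x":0,"y":0,"z":0.01,"twist":0},
  {"x":0,"y":0,"z":0.003,"twist":0},
  {"x":0,"y":0,"z":0,"twist":0},
  {"x":0,"y":0,"z":0,"twist":0},
  {"x":0,"y":0,"z":0,"twist":0},
])

```text
time_s: 16.93
tcp_pos: [0.4343, -0.2884, 0.0622]
eef_rot: [179.9, 0.0, 81.9]
contact_force: [0.0, 0.4, 0.0]
opening: 0.685
```

```bash

python3 d.py .4336 -.287 .061;python3 - <<'E'
from ov import *
s=grab("side",11)
crop(s,"o11",335,160,425,240,7)
E
```

```text
t 16.93 tcp [ 0.4343 -0.2884  0.0622] rpy [1.7992e+02 4.0000e-02 8.1920e+01] F [0.  0.4 0. ] M [-0.01 -0.1   0.03] op mm 60.1 j [ 46.  29. -23. 117.  18.  38.   2.]
in jig (x,y,z): -0.0377 -0.268 0.0622
target world [ 0.4336 -0.287 ] tool delta x 0.0012 y -0.0009 z 0.0012
```

View pics/o11.png

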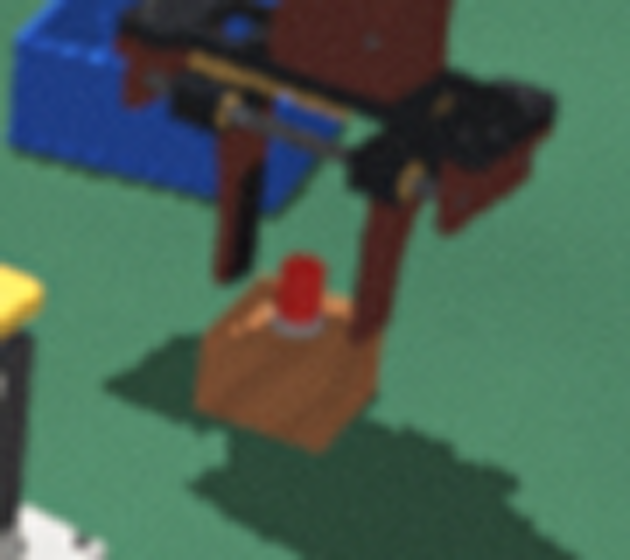

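The fingers straddle the red knob at crop (300,290), centred. Closing.

Emit:
send_rows([
  {"x":0.001,"y":-0.001,"z":0.001,"twist":0},
  {"x":0,"y":0,"z":0,"twist":0},
  {"x":0,"y":0,"z":0,"twist":0},
])

```text
time_s: 17.23
tcp_pos: [0.4328, -0.2869, 0.0606]
eef_rot: [180.0, 0.0, 81.9]
contact_force: [0.1, -0.3, -0.5]
opening: 0.679
```

Emit:
send_rows([
  {"x":0,"y":0,"z":0,"twist":0},
  {"x":0,"y":0,"z":0,"twist":0},
  {"x":0,"y":0,"z":0,"twist":0},
  {"x":0,"y":0,"z":0,"twist":0},
  {"x":0,"y":0,"z":0,"twist":0},
  {"x":0,"y":0,"z":0,"twist":0},
  {"x":0,"y":0,"z":0,"twist":0},
  {"x":0,"y":0,"z":0,"twist":0},
], fingers=0.0, force=50)

```text
time_s: 17.9
tcp_pos: [0.4328, -0.2869, 0.0604]
eef_rot: [180.0, -0.0, 81.9]
contact_force: [-0.1, -0.8, -0.6]
opening: 0.219
```

```bash

python3 d.py jig 0 -.075 .20
```

```text
t 17.90 tcp [ 0.4328 -0.2869  0.0604] rpy [180.    -0.    81.92] F [-0.1 -0.8 -0.6] M [-0.09 -0.11  0.  ] op mm 19.2 j [ 46.  29. -23. 117.  18.  38.   2.]
in jig (x,y,z): -0.0394 -0.2668 0.0604
target world [ 0.4991 -0.1027] tool delta x 0.1917 y 0.0398 z -0.1396
```

Emit:
send_rows([
  {"x":0,"y":0,"z":-0.01,"twist":0},
  {"x":0,"y":0,"z":-0.02,"twist":0},
  {"x":0,"y":0,"z":-0.025,"twist":0},
  {"x":0,"y":0,"z":-0.03,"twist":0},
  {"x":0,"y":0,"z":-0.03,"twist":0},
  {"x":0.01,"y":0,"z":-0.025,"twist":0},
  {"x":0.025,"y":0.005,"z":0,"twist":0},
  {"x":0.03,"y":0.007,"z":0,"twist":0},
])

```text
time_s: 18.57
tcp_pos: [0.454, -0.2258, 0.2029]
eef_rot: [179.8, 0.1, 81.7]
contact_force: [0.5, 0.6, -1.1]
opening: 0.216
```

Emit:
send_rows([
  {"x":0.03,"y":0.007,"z":0,"twist":0},
  {"x":0.03,"y":0.007,"z":0,"twist":0},
  {"x":0.03,"y":0.007,"z":0,"twist":0},
  {"x":0.025,"y":0.006,"z":0,"twist":0},
  {"x":0.011,"y":0.001,"z":0,"twist":0},
  {"x":0,"y":0,"z":0,"twist":0},
  {"x":0,"y":0,"z":0,"twist":0},
])

```text
time_s: 19.15
tcp_pos: [0.4988, -0.1041, 0.2006]
eef_rot: [-180.0, 0.0, 82.0]
contact_force: [-0.1, 0.1, 0.3]
opening: 0.219
```

```bash

python3 d.py jig 0 -.075 .19;python3 - <<'E'
from ov import *
s=grab("side",12)
crop(s,"o12",290,140,390,240,6)
E
```

```text
t 19.15 tcp [ 0.4988 -0.1041  0.2006] rpy [-1.7998e+02  5.0000e-02  8.1950e+01] F [-0.1  0.1  0.3] M [-0.11 -0.09  0.05] op mm 19.3 j [ 33.  17. -33. 112.  12.  54. -14.]
in jig (x,y,z): -0.0001 -0.0764 0.2006
target world [ 0.4991 -0.1027] tool delta x 0.0014 y 0.0001 z 0.0106
```

View pics/o12.png

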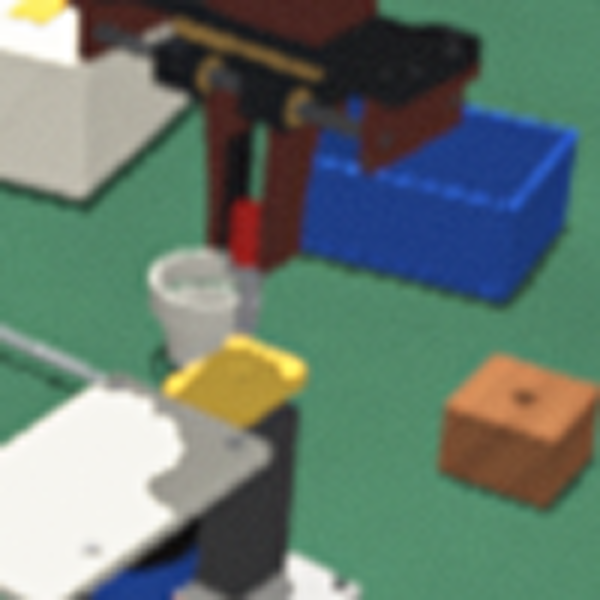

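The pin hangs straight under the fingers, with its knob at crop (245,232). I'll measure its axis against the hole in the side image.

```bash
python3 - <<'E'
from meas import *
s=load("side",12);S=big(s,8);h=cv2.cvtColor(S,cv2.COLOR_BGR2HSV)
r=(((h[...,0]<6)|(h[...,0]>174))&(h[...,1]>190)&(h[...,2]>110)).astype(np.uint8)*255
c=cont(r,320,165,340,190,8);x,y,w,hh=cv2.boundingRect(c);print("knob cols",x/8-.44,(x+w)/8-.44,"rows",y/8-.44,(y+hh)/8-.44)
p=ctrl.sense()["tcp_pos"]
for dz in(-.0564,-.0204,-.0164,.0096): print(dz,proj(s,(p[0],p[1],p[2]+dz)))
print(S.shape)
for row in(187,189,191,193): print(row,s["color"][row,322:342].mean(1).astype(int), s["color"][row,322:342,1])
s0=load("side",10);T=big(s0,8);g=cv2.cvtColor(T,cv2.COLOR_BGR2GRAY)
reg=g[1596:1640,2600:2680];print(reg.min())
m=np.zeros_like(g);m[1580:1650,2590:2700]=(g[1580:1650,2590:2700]<110)*255
n,l,st,ce=cv2.connectedComponentsWithStats(m);print([(st[i][:5],ce[i]/8-.44) for i in range(1,n) if st[i][4]>40])
print("proj holes", proj(s0,(.4991,-.1027,.122)),proj(s0,(.4991,-.1027,.105)))
E
```

```text
knob cols 328.06 332.81 rows 173.185 183.06
-0.0564 [330.56861553 194.88361705]
-0.0204 [331.36313722 183.45369371]
-0.0164 [331.45293894 182.16181353]
0.0096 [332.04428097 173.65481601]
(3360, 4480, 3)
187 [157 149 156 159 161 171 154 128 119 122 120 110 111 108 105 109 109 109
 107 109] [164 157 165 168 171 180 163 134 121 121 121 120 135 138 136 140 139 138
 136 138]
189 [180 175 173 173 173 180 185 163 131 125 130 123 112 107 106 106 107 108
 105 108] [183 177 175 176 177 183 189 166 131 123 131 138 139 136 135 136 138 138
 135 137]
191 [177 182 182 180 182 178 170 138 123 125 125 118 109 109 109 107 107 106
 107 108] [180 184 186 183 184 181 173 140 122 124 127 135 137 139 139 136 136 136
 136 137]
193 [161 161 163 163 161 161 156 130 119 120 119 110 107 108 109 106 106 108
 107 109] [164 163 166 166 163 163 159 131 118 119 126 132 138 138 139 136 135 137
 136 139]
144
[]
proj holes [329.47626908 202.00316854] [329.1201665  207.18697987]
```

The shank axis is within about 1 mm of the hole, and the offsets suggest the current position is right. I'll descend slowly and watch the forces.

Emit:
send_rows([
  {"x":0,"y":0,"z":0.008,"twist":0},
  {"x":0,"y":0,"z":0.008,"twist":0},
  {"x":0,"y":0,"z":0.004,"twist":0},
  {"x":0,"y":0,"z":0,"twist":0},
])

```text
time_s: 19.53
tcp_pos: [0.4979, -0.1042, 0.1788]
eef_rot: [-179.8, 0.0, 81.8]
contact_force: [-0.3, -0.6, -0.8]
opening: 0.217
```

```bash

python3 d.py jig 0 -.0765 .17;python3 - <<'E'
from ov import *
s=grab("side",13)
crop(s,"o13",305,160,365,220,10)
E
```

```text
t 19.53 tcp [ 0.4979 -0.1042  0.1788] rpy [-179.83    0.     81.85] F [-0.3 -0.6 -0.8] M [-0.07 -0.06  0.02] op mm 19.1 j [ 32.  19. -33. 113.  13.  52. -15.]
in jig (x,y,z): -0.0009 -0.0767 0.1788
target world [ 0.4989 -0.1042] tool delta x 0.0001 y 0.0009 z 0.0088
```

View pics/o13.png

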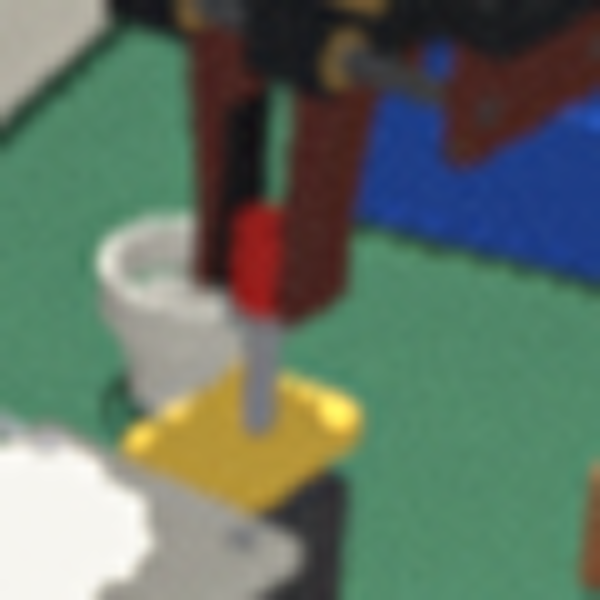

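The tip at crop (258,432) is level with the tab's surface, about 0.5 px right and low of the hole. I'll shift 1.5 mm in tool y and probe down.

Emit:
send_rows([
  {"x":0,"y":0.0015,"z":0,"twist":0},
  {"x":0,"y":0,"z":0.003,"twist":0},
  {"x":0,"y":0,"z":0.003,"twist":0},
  {"x":0,"y":0,"z":0,"twist":0},
])

```text
time_s: 19.92
tcp_pos: [0.5005, -0.1036, 0.1739]
eef_rot: [-180.0, -0.0, 81.9]
contact_force: [-0.0, 0.1, -0.3]
opening: 0.223
```

```bash

python3 d.py jig 0 -.0765 .16
```

```text
t 19.92 tcp [ 0.5005 -0.1036  0.1739] rpy [-179.96   -0.     81.92] F [-0.   0.1 -0.3] M [-0.06  0.01  0.02] op mm 19.6 j [ 32.  19. -33. 113.  13.  51. -16.]
in jig (x,y,z): 0.0015 -0.0757 0.1739
target world [ 0.4989 -0.1042] tool delta x -0.0008 y -0.0015 z 0.0139
```

Emit:
send_rows([
  {"x":0,"y":-0.0005,"z":0.003,"twist":0},
  {"x":0,"y":0,"z":0.003,"twist":0},
  {"x":0,"y":0,"z":0.003,"twist":0},
  {"x":0,"y":0,"z":0,"twist":0},
])

```text
time_s: 20.25
tcp_pos: [0.4998, -0.1036, 0.1647]
eef_rot: [-179.9, -0.0, 81.9]
contact_force: [-0.5, 0.2, -1.1]
opening: 0.218
```

Emit:
send_rows([
  {"x":0,"y":0,"z":0.003,"twist":0},
  {"x":0,"y":0,"z":0.002,"twist":0},
  {"x":0,"y":0,"z":0,"twist":0},
])

```text
time_s: 20.5
tcp_pos: [0.5, -0.1036, 0.1599]
eef_rot: [-180.0, -0.0, 81.9]
contact_force: [-1.0, -0.4, -0.9]
opening: 0.222
```

```bash

python3 d.py jig 0 -.0757 .16
```

```text
t 20.50 tcp [ 0.5    -0.1036  0.1599] rpy [-179.96   -0.     81.92] F [-1.  -0.4 -0.9] M [-0.02 -0.04  0.03] op mm 19.5 j [ 31.  20. -32. 114.  14.  49. -16.]
in jig (x,y,z): 0.001 -0.0757 0.1599
target world [ 0.499  -0.1034] tool delta x -0.0000 y -0.0010 z -0.0001
```

No contact so far, and the tip is at the post's mouth. Continuing.

Emit:
send_rows([
  {"x":0,"y":0,"z":0.003,"twist":0},
  {"x":0,"y":0,"z":0.002,"twist":0},
  {"x":0,"y":0,"z":0,"twist":0},
])

```text
time_s: 20.75
tcp_pos: [0.4999, -0.1036, 0.1549]
eef_rot: [-180.0, -0.0, 81.9]
contact_force: [-0.4, 0.3, -0.0]
opening: 0.215
```

```bash

python3 d.py jig 0 -.0757 .135
```

```text
t 20.75 tcp [ 0.4999 -0.1036  0.1549] rpy [-179.96   -0.     81.92] F [-0.4  0.3 -0. ] M [-0.05 -0.09  0.04] op mm 18.9 j [ 31.  21. -32. 114.  14.  49. -17.]
in jig (x,y,z): 0.001 -0.0757 0.1549
target world [ 0.499  -0.1034] tool delta x 0.0000 y -0.0010 z 0.0199
```

The tip is 6.5 mm into the post with no force, so it has entered. I'll push on down to shoulder contact.

Emit:
send_rows([
  {"x":0,"y":0,"z":0.004,"twist":0},
  {"x":0,"y":0,"z":0.004,"twist":0},
  {"x":0,"y":0,"z":0.002,"twist":0},
  {"x":0,"y":0,"z":0,"twist":0},
])

```text
time_s: 21.08
tcp_pos: [0.5001, -0.1037, 0.145]
eef_rot: [-180.0, 0.0, 81.9]
contact_force: [0.3, 0.1, -0.2]
opening: 0.217
```

Emit:
send_rows([
  {"x":0,"y":0,"z":0.003,"twist":0},
  {"x":0,"y":0,"z":0.003,"twist":0},
  {"x":0,"y":0,"z":0.002,"twist":0},
  {"x":0,"y":0,"z":0,"twist":0},
])

```text
time_s: 21.42
tcp_pos: [0.5002, -0.1042, 0.1375]
eef_rot: [180.0, 0.1, 81.9]
contact_force: [-1.7, -1.2, 5.4]
opening: 0.216
```

```bash

python3 d.py jig 0 -.0757 .135
```

```text
t 21.42 tcp [ 0.5002 -0.1042  0.1375] rpy [1.7999e+02 5.0000e-02 8.1900e+01] F [-1.7 -1.2  5.4] M [-0.48  0.33  0.03] op mm 19.0 j [ 31.  22. -31. 115.  16.  47. -18.]
in jig (x,y,z): 0.0013 -0.0763 0.1375
target world [ 0.499  -0.1034] tool delta x 0.0006 y -0.0013 z 0.0025
```

Now pressing the lid. I'll raise the grip to 60 N and push on until it stops.

Emit:
send_rows([
  {"x":0,"y":-0.0005,"z":0.001,"twist":0},
  {"x":0,"y":0,"z":0.001,"twist":0},
  {"x":0,"y":0,"z":0,"twist":0},
], force=60)

```text
time_s: 21.67
tcp_pos: [0.5002, -0.1044, 0.136]
eef_rot: [179.9, 0.1, 81.9]
contact_force: [-1.7, -3.2, 6.7]
opening: 0.213
```

Emit:
send_rows([
  {"x":0,"y":0,"z":0.001,"twist":0},
  {"x":0,"y":0,"z":0.001,"twist":0},
  {"x":0,"y":0,"z":0,"twist":0},
])

```text
time_s: 21.92
tcp_pos: [0.5003, -0.1044, 0.1351]
eef_rot: [179.9, 0.1, 81.9]
contact_force: [-6.0, -1.1, 18.8]
opening: 0.212
```

Emit:
send_rows([
  {"x":0,"y":0,"z":0.001,"twist":0},
  {"x":0,"y":0,"z":0.001,"twist":0},
  {"x":0,"y":0,"z":0,"twist":0},
])

```text
time_s: 22.17
tcp_pos: [0.5004, -0.1045, 0.1347]
eef_rot: [179.9, 0.2, 81.9]
contact_force: [-11.8, -0.9, 36.9]
opening: 0.219
```

```bash

python3 d.py jig 0 -.0757 .135
```

```text
t 22.17 tcp [ 0.5004 -0.1045  0.1347] rpy [179.92   0.18  81.86] F [-11.8  -0.9  36.9] M [-0.33  2.82  0.04] op mm 19.2 j [ 30.  22. -31. 115.  16.  46. -18.]
in jig (x,y,z): 0.0015 -0.0765 0.1347
target world [ 0.499  -0.1034] tool delta x 0.0008 y -0.0015 z -0.0003
```

Hard stop at 37 N, with a side load of −12 N. I'll ease both a little and check by picture.

Emit:
send_rows([
  {"x":0,"y":-0.001,"z":-0.001,"twist":0},
  {"x":0,"y":0,"z":0,"twist":0},
  {"x":0,"y":0,"z":0,"twist":0},
  {"x":0,"y":0,"z":0,"twist":0},
])

```text
time_s: 22.5
tcp_pos: [0.5002, -0.1044, 0.135]
eef_rot: [179.8, 0.1, 81.9]
contact_force: [-6.1, -2.0, 25.0]
opening: 0.217
```

```bash

python3 d.py jig 0 -.0757 .135;python3 - <<'E'
from ov import *
s=grab("side",14);t=grab("top",14)
o=np.array((.5098,-.0285));J=jigpt(o,np.radians(-8.2));G=(0,255,0)
L=[([J(x,y,.115) for x,y in((-.02,-.04),(.02,-.04),(.02,-.097),(-.02,-.097))],(255,0,255)),([J(x,y,.115) for x,y in((-.045,.111),(.045,.111),(.045,-.04),(-.045,-.04))],G)]
overlay(s,L,"o14",(255,150,365,260),6)
cv2.imwrite("pics/all14.png",np.hstack([cv2.resize(s["color"],(400,300)),cv2.resize(t["color"],(400,300))]))
E
```

```text
t 22.50 tcp [ 0.5002 -0.1044  0.135 ] rpy [1.7981e+02 1.3000e-01 8.1870e+01] F [-6.1 -2.  25. ] M [-0.51  1.46  0.04] op mm 19.0 j [ 31.  22. -31. 115.  16.  46. -18.]
in jig (x,y,z): 0.0013 -0.0765 0.135
target world [ 0.499  -0.1034] tool delta x 0.0008 y -0.0013 z -0.0000
```

View pics/o14.png

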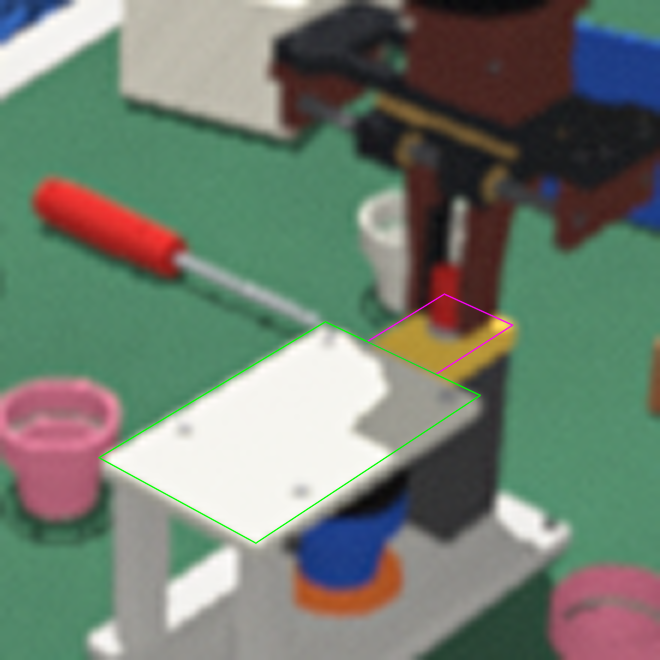

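View pics/all14.png

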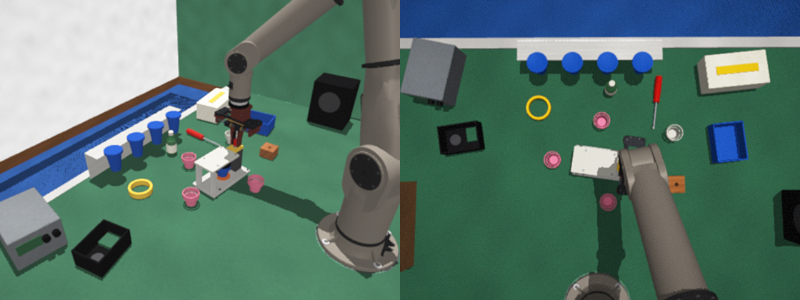

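The lid lies on the projected shut outline, the pin's shoulder is on the tab, the TCP height is 0.135 (the expected home value), and the push is 25 N. I'll let it settle briefly, check again and hand in.

Emit:
send_rows([
  {"x":0,"y":0,"z":0,"twist":0},
  {"x":0,"y":0,"z":0,"twist":0},
  {"x":0,"y":0,"z":0,"twist":0},
  {"x":0,"y":0,"z":0,"twist":0},
  {"x":0,"y":0,"z":0,"twist":0},
  {"x":0,"y":0,"z":0,"twist":0},
  {"x":0,"y":0,"z":0,"twist":0},
  {"x":0,"y":0,"z":0,"twist":0},
])

```text
time_s: 23.27
tcp_pos: [0.5002, -0.1044, 0.135]
eef_rot: [179.8, 0.1, 81.9]
contact_force: [-6.6, -2.2, 25.1]
opening: 0.212
```

```bash
python3 d.py && python3 -c "
from workcell import ctrl
print(ctrl.hand_in())"
```

```text
t 23.27 tcp [ 0.5002 -0.1044  0.135 ] rpy [1.7981e+02 1.3000e-01 8.1870e+01] F [-6.6 -2.2 25.1] M [-0.56  1.44  0.01] op mm 18.6 j [ 31.  22. -31. 115.  16.  46. -18.]
in jig (x,y,z): 0.0013 -0.0765 0.135
the job is handed in; nothing more can be done
None
```

The job is handed in at 23.3 s: the black cup is nested in the blue one, the lid is swung shut on them, and the pin is pushed home through the tab into the post. The fingers still hold the pin (60 N grip set).

**Last checks:**
- **Pin:** the tool height was 0.135 m, which puts the tip about 26 mm down the hole, and the downward push was a steady 25 N. The finger opening was about 19 mm on the 20 mm knob.
- **Lid:** in the side view it lay on the projected shut outline.
- **Cups:** the side view before closing showed the black cup nested upright. Under the shut lid only part of the two cups is visible.
- **Bystanders:** the last pictures showed the white cup and the other things in their places, by eye only.

**Disagreements:**
- A side force of about 7 N on the tool remained at the end.
- The measured tool position is 1–2 mm off my camera estimate of the hole's axis, within calibration error and inside the 4 mm limit.
- I had no direct reading of the lid angle or of the force between pin and jig.

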